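Unload the rotator wheels from the drying chamber

ROBOT

A 6-joint arm with a two-finger parallel gripper is mounted at the origin on the work surface. World frame = base frame: x ahead of the robot, y to its left, z up, the work surface at z = 0. Lengths are in m, angles in rad, forces in N, time in s.
With the tool pointing down it reaches from about 0.375 to 0.75 m from the base axis. Payload 9 kg.
Tool frame: the origin (TCP) lies on the centre line of the jaws, within the pads' length; the fingertips stand 8 mm ahead of it and the grasp point (between the pads) lies 11 mm behind it (ctrl.tips_ahead is the z of the fingertips in the tool frame, in m); z points along the fingers, x is the direction in which the jaws open and shut, and the axes are right-handed (so a half turn about z gives the same grasp; the last joint's range is limited). The gripper opens to 85 mm and grips with 20 to 120 N. Pads are 22 mm wide; open, the fingers measure 114 mm over their backs; the gripper's body (76 mm by 85 mm) begins 54 mm behind the grasp point. The pads swing forward as they close: fully open they stand 13 mm farther back than shut.
Start: joints at [-1.387, 0.104, 0.097, 1.564, 0, 1.353], TCP at [0.235, -0.552, 0.239] pointing down, gripper open.
Joint ranges: [-2.99, 2.99], [-0.84, 1.86], [-1.1, 1.16], [-1.84, 2.11], [-1.51, 1.56], [-3.14, 3.14]. Speed limits (rad/s): [2.22, 2.22, 2.57, 3.14, 3.14, 3.14].

INTERFACE

Orientations are given as a rotation vector (axis times angle).
In Python, from station import ctrl gives the robot as it stands.
- The arm moves only by the tool carry_out, never from a script. Its argument "steps" is a list of rows, each an object with "jaw": the opening, from 0 (shut) to 1 (fully open); "slide": the shift along the world's x, y, z in cm, a list of three; "twist": the turn about the world's z in rad. In form: [{"jaw": jaw, "slide": [dx, dy, dz], "twist": twist}, ...]. A call has 1 to 12 rows; each row shifts and turns the commanded pose from where the row before left it; what a row does not reach is not made up. A row lasts 1/8 s, in which the tool goes at most 62.5 mm and 10.7 degrees, less where a joint would pass 70% of its speed; a pose out of reach is approached as far as the arm can. A call with a gripper value outside its range is refused whole. The fingers move at their own pace and stop on an object; "squeeze" is the grip in N (left out, the last holds). Time passes only in rows, so rows that do not move let the fingers close. It gives the time, the measured TCP pose, the force and the opening at its end, in the units of the state.
- ctrl.sense(): the state, without advancing time (a new reading comes with each control period).
- ctrl.snapshot(name): name is "scene" or "top"; returns a dict with "image" (400x640x3 uint8, red, green, blue), "range_z" (400x640 float32, m along the optical axis (not along the pixel's ray), 0 where there is no reading), "intrinsics" (3x3 intrinsics, pixels), "k1" (the pictures are not rectified: a ray, as slopes to the right and down, at radius r is drawn at 1 + k1 r^2 times it, then the intrinsics apply), "extrinsics" (4x4, takes a point from camera to world coordinates). Camera axes: x right, y up, looking along -z (the intrinsics and any distortion apply to the point x, -y, -z); pixel columns grow to the right and rows downward; lengths in m; the calibration is good to about 2 mm. A picture is of the moment at which its call begins.
- ctrl.finish_job(): hands the job in, once; it reports no verdict.
The state is a dict: "t": time; "joint_pos": joint angles; "joint_velocities": joint speeds; "joint_efforts": joint torques, N m; "eef_pos": TCP position; "orientation": TCP orientation; "wrist_force": force on the tool from outside, world axes, zero at the start; "moment": the same for the moment, N m; "width": opening from 0.0 (shut) to 1.0 (fully open).
Only numpy, scipy, OpenCV 4.12 (cv2) and the standard library are available. Lean on these libraries where they do the work, as an engineer would, in place of code of your own. Each camera call takes 0.05 s, during which the arm holds its last target. There are 200 camera calls.

TASK

The washed rotator wheels in the drying chamber are dry. Turn the chamber's latch a quarter turn to release the clear cover panel, lay the panel on the black rubber mat, and hang every wheel by its rim over the bar of the tall J-hook stand. Then put the panel back squarely on the emptied chamber, turn the latch closed over it again, and leave everything else on the bench where it stands.

Things in the scene. Friction and masses are not known exactly. Their poses are not given: they have to be found in the camera images.
- chamber_rim (a point): drying chamber: fixed white open box, outside 252 (x) x 166 (y) mm. Point: centre of the opening, level with the ledge the panel rests on, 142 mm above the bench; z up. Opening 224 x 138 mm; a 4 mm lip outside the ledge stands 8 mm higher and leaves 244 x 158 mm for the panel. Floor 5 mm thick; wheel places at x = -62, 0, +62 mm, between 45 mm high ribs. The latch is on its -y side
- panel_handle (a point): loose clear cover panel, 237 (x) x 151 (y) x 8 mm, 0.3 to 0.46 kg, with a black bar handle. Point: centre of the bar, 40 mm above the panel's underside; z up. Bar: 100 mm along x, 16 wide, 16 high, 24 mm clear of the plate, on posts 14 mm square at x = +-43 mm. Starts seated and latched; seated, this point is 40 mm above chamber_rim, x axes parallel (a half turn is as good)
- latch (a joint): cam latch angle, rad: 0 closed (tongue to chamber +y, reaching 14 mm over the panel), grows as turned clockwise seen from above; at 1.57 open, tongue along the wall and clear of the panel. Stops at 0 and 1.65; starts below 0.15. Turning takes 0.05 N m; stays where left. The tongue passes 2.5 mm above a seated panel, so seat the panel before closing
- latch_grip (a point): black wing knob of the latch. Point: on its upright axis, 12 mm below its top, 34 mm above chamber_rim, 113 mm to -y of the chamber's centre. Wing 14 mm thick (its x), 44 mm long (its y, the tongue's direction), 28 mm high, standing on the 14 mm wide steel tongue. Axes turn with the knob; z up
- wheel_a_hub (a point): loose spoked metal wheel, may be absent. Point: its centre. Stands in the chamber, x (axle) along the chamber's x, z up, top 7 mm below chamber_rim. Rim 130 mm outside, 94 mm inside (18 mm deep), 14 mm thick, of 20 flats, one on top; hub 16 mm across, 20 mm long; 3 thin spokes, one down (-z), two 60 degrees either side of up. 0.1 to 0.2 kg. Hung, its centre is 41 mm below the bar's axis
- wheel_b_hub (a point): loose spoked metal wheel, may be absent. Point: its centre. Stands in the chamber, x (axle) along the chamber's x, z up, top 7 mm below chamber_rim. Rim 130 mm outside, 94 mm inside (18 mm deep), 14 mm thick, of 20 flats, one on top; hub 16 mm across, 20 mm long; 3 thin spokes, one down (-z), two 60 degrees either side of up. 0.1 to 0.2 kg. Hung, its centre is 41 mm below the bar's axis
- wheel_c_hub (a point): loose spoked metal wheel, may be absent. Point: its centre. Stands in the chamber, x (axle) along the chamber's x, z up, top 7 mm below chamber_rim. Rim 130 mm outside, 94 mm inside (18 mm deep), 14 mm thick, of 20 flats, one on top; hub 16 mm across, 20 mm long; 3 thin spokes, one down (-z), two 60 degrees either side of up. 0.1 to 0.2 kg. Hung, its centre is 41 mm below the bar's axis
- hook_bar (a point): fixed J-hook stand: a post (16 mm across, 236 mm high) with a level flat bar, 22 mm wide, 10 mm thick, axis 230 mm above the bench, pointing to the stand's -x, roughly at the robot. Point: on the bar's axis 90 mm from the post's axis; x along the bar to the post, z up. The bar is straight from the post (x = +90 mm) to x = -75 mm, then turns up. It holds three wheels side by side, at x = +45, 0, -45 mm
- hook_tip (a point): upturned end of the J-hook, 22 mm wide like the bar. Point: middle of its top edge, 81 mm to -x of hook_bar and 17 mm above the bar's axis
- mat_top (a point): black rubber mat, 270 (x) x 180 (y) x 4 mm, fixed between chamber and stand and kept free for the panel. Point: centre of its upper face, z up
- beaker: glass beaker, 68 mm wide, 85 mm high; origin at the centre of its underside; a bystander, to be left alone
- petri: stack of petri dishes, 90 mm wide, 36 mm high; origin at the centre of its underside; a bystander, to be left alone
- media: glass bottle, 72 mm wide, 150 mm high; origin at the centre of its underside; a bystander, to be left alone
- reagent: amber bottle, 60 mm wide, 120 mm high; origin at the centre of its underside; a bystander, to be left alone
- tipbox: grey tip box, 120 x 85 x 60 mm; origin at the centre of its underside; a bystander, to be left alone
- jar: glass jar, 64 mm wide, 90 mm high; origin at the centre of its underside; a bystander, to be left alone

How it is judged:
On the way, in this order (a step that is already met when the one before it is completed fails the run):
1. the latch is turned open, a quarter turn (value of joint latch above 1.25 rad), for 0.2 s.
2. the panel lies flat on the rubber mat, let go (horizontal distance between panel_handle and mat_top below 0.09 m and z of panel_handle in the frame of mat_top below 0.048 m and angle between panel_handle's own z axis and vertical below 0.06 rad and contact force between panel and the fingers below 0.3 N), for 0.2 s.
3. every wheel hangs by its rim on the bar of the J-hook, let go (x of wheel_a_hub in the frame of hook_bar between -0.078 and 0.085 m and y of wheel_a_hub in the frame of hook_bar between -0.025 and 0.025 m and z of wheel_a_hub in the frame of hook_bar between -0.055 and -0.03 m and angle between the x axis of each of wheel_a_hub, wheel_b_hub, wheel_c_hub and the x axis of hook_bar, either way round below 1 rad and contact force between each of wheel_a, wheel_b, wheel_c and the fingers below 0.3 N and x of wheel_b_hub in the frame of hook_bar between -0.078 and 0.085 m and y of wheel_b_hub in the frame of hook_bar between -0.025 and 0.025 m and z of wheel_b_hub in the frame of hook_bar between -0.055 and -0.03 m and x of wheel_c_hub in the frame of hook_bar between -0.078 and 0.085 m and y of wheel_c_hub in the frame of hook_bar between -0.025 and 0.025 m and z of wheel_c_hub in the frame of hook_bar between -0.055 and -0.03 m), for 0.3 s.
4. the panel is seated on the chamber again (horizontal distance between panel_handle and chamber_rim below 0.012 m and z of panel_handle in the frame of chamber_rim below 0.045 m and angle between panel_handle's own z axis and vertical below 0.03 rad and angle between the x axis of panel_handle and the x axis of chamber_rim, either way round below 0.08 rad), for 0.2 s.
At the end, for the whole second after the job is handed in: Every wheel hangs at rest by its rim on the straight bar (hub 30 to 55 mm below the bar's axis, within 25 mm sideways, axle within 1 rad of the bar); the panel sits on the chamber (within 12 mm, flat to 0.03 rad, square to 0.08 rad); the latch is within 0.25 rad of closed (all of step 3 and all of step 4 and value of joint latch below 0.25 rad and linear speed of each of wheel_a, wheel_b, wheel_c, panel below 0.05 m/s); the robot touches nothing.
It fails at once if a bystander is shoved more than 40 mm or tipped over (distance of any of beaker, petri, media, reagent, tipbox, jar from where it was at the start of the episode above 0.04 m or angle between any of beaker, petri, media, reagent, tipbox, jar's own z axis and vertical above 0.6 rad).
Of wheel_a, wheel_b, wheel_c only 2 to 3 are there at a start; the rules pass over those that are not, and their reading is None.
At some moment in a run one of panel may be knocked a few centimetres aside while the robot is not near it.
It also fails if it takes over 208 s, if anything falls off the work surface, if the arm or the gripper's body presses on something with over 40 N, if the wrist force passes 120 N, or if a joint passes its speed limit or range.

## Working session

There is one attempt and no reset: what is moved stays moved. The work goes in short steps, Python scripts to look and compute and a tool call to move; the robot and the scene stay as the last step left them, time stands still between calls to the robot, and variables do not carry over. Pictures are saved under pics/ and viewed, about 12 in all and at most 16, crops included, and the job is handed in when it is done.

Besides the shell and the picture viewer there is one more tool, called after "Emit:" in YAML: its name, and indented under it one key for each argument. carry_out: Moves the arm, as the interface text tells. Its arguments: {"type":"object","properties":{"steps":{"type":"array"},"squeeze":{"type":"number"}},"required":["steps"]}

```bash
mkdir -p pics; cat > h.py <<'E'
import numpy as np, cv2
from station import ctrl
def snap(n,f=None):
    s=ctrl.snapshot(n)
    if f: cv2.imwrite('pics/'+f,s["image"][:,:,::-1]); np.savez('pics/'+f[:-4]+'.npz',**{k:np.array(s[k]) for k in s})
    return s
def cloud(s):
    K=np.array(s["intrinsics"]);k1=float(s["k1"]);T=np.array(s["extrinsics"]);z=np.array(s["range_z"])
    v,u=np.mgrid[0:z.shape[0],0:z.shape[1]]
    x=(u-K[0,2])/K[0,0];y=(v-K[1,2])/K[1,1];X,Y=x.copy(),y.copy()
    for _ in range(8):
        r2=X*X+Y*Y;X=x/(1+k1*r2);Y=y/(1+k1*r2)
    P=np.stack([X*z,-Y*z,-z],-1)@T[:3,:3].T+T[:3,3]
    P[z==0]=np.nan
    return P
def onz(s,u,v,h):
    "world point of pixel on plane z=h"
    K=np.array(s["intrinsics"]);k1=float(s["k1"]);T=np.array(s["extrinsics"])
    x=(u-K[0,2])/K[0,0];y=(v-K[1,2])/K[1,1];X,Y=x,y
    for _ in range(8):
        r2=X*X+Y*Y;X=x/(1+k1*r2);Y=y/(1+k1*r2)
    d=T[:3,:3]@np.array([X,-Y,-1]);return T[:3,3]+d*(h-T[2,3])/d[2]
def load(f): return dict(np.load('pics/'+f+'.npz'))
E
python3 -c "
from h import *
for n in('scene','top'):
    s=snap(n,n+'0.png');print(n,s['k1'],np.array(s['extrinsics']).round(3).tolist(),np.array(s['intrinsics']).round(1).tolist())
print(ctrl.sense(),ctrl.tips_ahead)"
```

```text
scene 0.03865177956636736 [[-0.855, -0.331, 0.4, 0.98], [0.519, -0.564, 0.642, 0.771], [0.013, 0.757, 0.654, 0.904], [0.0, 0.0, 0.0, 1.0]] [[433.8, 0.0, 315.2], [0.0, 433.8, 204.5], [0.0, 0.0, 1.0]]
top -0.10013763675442786 [[-0.028, 0.997, -0.074, 0.41], [-1.0, -0.029, -0.006, 0.043], [-0.008, 0.074, 0.997, 1.741], [0.0, 0.0, 0.0, 1.0]] [[480.6, 0.0, 316.0], [0.0, 480.6, 194.3], [0.0, 0.0, 1.0]]
{'t': 0.1, 'joint_pos': array([-1.38668143e+00,  1.04642121e-01,  9.65396731e-02,  1.56390999e+00,
        1.56931891e-05,  1.35308401e+00]), 'joint_velocities': array([-0.00051387,  0.00012912,  0.00081788,  0.00052481,  0.00072152,
       -0.00057823]), 'joint_efforts': array([ 7.28902043e-03, -5.58199060e+01,  5.04725397e+01,  1.26277981e-02,
       -2.17600100e-04,  5.02074883e-06]), 'eef_pos': array([ 0.23461139, -0.55190879,  0.23859455]), 'orientation': array([-2.61933916e+00,  1.73294670e+00,  1.30979042e-03]), 'wrist_force': array([-1.05774218, -0.22251026, -0.10979481]), 'moment': array([-0.04102196,  0.04895353,  0.05404447]), 'width': 1.0004045422294154} 0.008
```

View pics/top0.png

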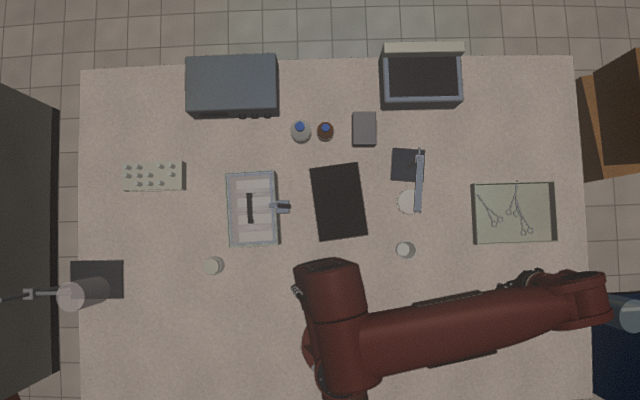

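View pics/scene0.png

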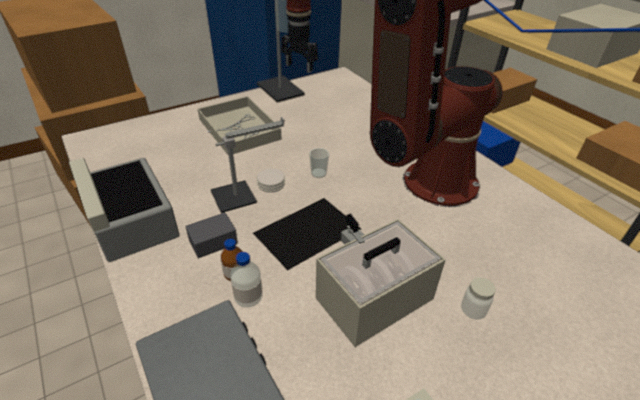

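```bash
python3 -c "
from h import *
s=load('top0');im=s['image'][:,:,::-1]
a=cv2.resize(im[160:260,205:305],None,fx=6,fy=6,interpolation=2)
cv2.imwrite('pics/c1.png',a)
b=cv2.resize(im[140:260,300:440],None,fx=5,fy=5,interpolation=2)
cv2.imwrite('pics/c2.png',b)
P=cloud(s)
print('panel/rim heights');
for (u,v) in [(228,208),(276,230),(252,176),(250,208),(250,195),(250,220),(240,208),(285,207),(281,205),(287,206),(273,206),(418,165),(418,180),(418,195),(418,207),(418,211),(338,200),(407,202),(404,250),(300,130),(325,130),(364,128),(213,266)]: print(u,v,P[v,u].round(3))
"
```

```text
panel/rim heights
228 208 [0.491 0.348 0.14 ]
276 230 [0.414 0.188 0.148]
252 176 [0.596 0.264 0.147]
250 208 [0.487 0.267 0.19 ]
250 195 [0.529 0.265 0.194]
250 220 [0.448 0.267 0.192]
240 208 [0.49  0.306 0.151]
285 207 [0.487 0.153 0.19 ]
281 205 [0.494 0.166 0.19 ]
287 206 [0.49  0.147 0.184]
273 206 [0.493 0.195 0.158]
418 165 [ 0.606 -0.274  0.233]
418 180 [ 0.558 -0.273  0.231]
418 195 [ 0.511 -0.27   0.233]
418 207 [ 0.473 -0.269  0.232]
418 211 [ 0.46  -0.265  0.245]
338 200 [ 0.516 -0.026  0.008]
407 202 [ 0.5   -0.27   0.036]
404 250 [ 0.329 -0.259  0.004]
300 130 [0.747 0.1   0.148]
325 130 [0.75  0.015 0.121]
364 128 [ 0.765 -0.124  0.065]
213 266 [0.296 0.414 0.087]
```

View pics/c1.png

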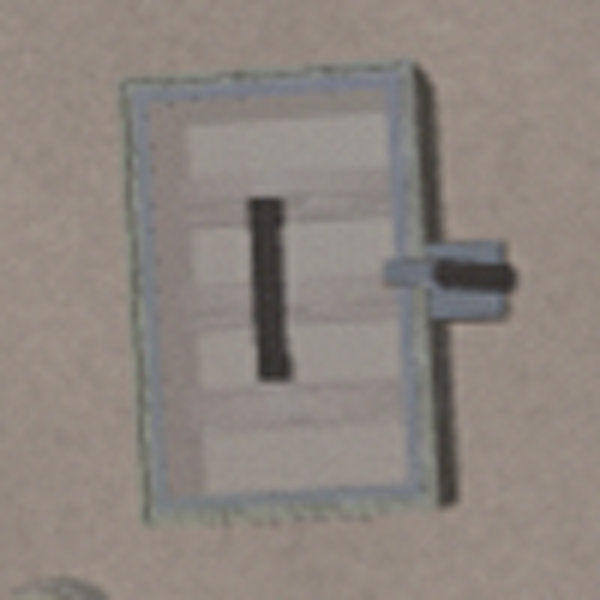

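View pics/c2.png

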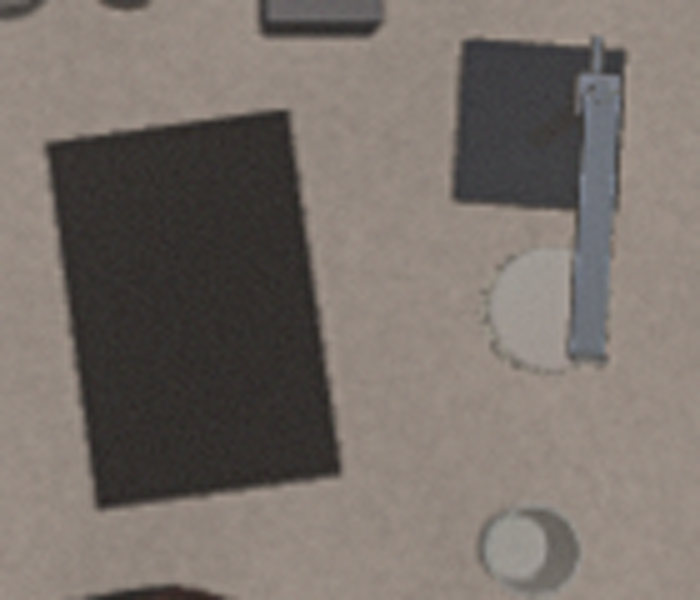

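```bash
cat >> h.py <<'E'
def rect(P,u0,u1,v0,v1,z0,z1):
    Q=P[v0:v1,u0:u1].reshape(-1,3);Q=Q[(Q[:,2]>z0)&(Q[:,2]<z1)]
    (c,w,a)=cv2.minAreaRect((Q[:,:2]*1000).astype(np.float32))
    m=Q.mean(0);e,V=np.linalg.eigh(np.cov(Q[:,:2].T));d=V[:,1]
    print('n',len(Q),'rectc',np.round(c,1),np.round(w,1),round(a,1),'mean',m.round(4),'axis',round(np.degrees(np.arctan2(d[1],d[0]))%180,1),'zmed',np.median(Q[:,2]).round(4))
def corners(s,pts,x0,y0,f,h):
    q=np.array([onz(s,x0+(x+.5)/f-.5,y0+(y+.5)/f-.5,h)[:2] for x,y in pts]);return q
E
python3 -c "
from h import *
s=load('top0');P=cloud(s)
rect(P,243,258,188,228,.178,.21)
rect(P,275,293,198,216,.17,.21)
rect(P,410,424,140,216,.21,.26)
rect(P,305,375,158,245,-.01,.03)
Q=corners(s,[(122,82),(413,63),(440,505),(150,522)],205,160,6,.150);print('chamber',Q.round(4).tolist(),Q.mean(0),Q.ptp(0) if 0 else '')
Q=corners(s,[(248,199),(281,199),(291,380),(260,381)],205,160,6,.190);print('handle',Q.round(4).tolist(),Q.mean(0))
Q=corners(s,[(436,275),(515,277)],205,160,6,.188);print('wing',Q.round(4).tolist(),Q.mean(0))
Q=corners(s,[(47,143),(288,112),(341,474),(98,508)],300,140,5,.004);print('mat',Q.round(4).tolist(),Q.mean(0))
Q=corners(s,[(579,75),(618,75),(607,357),(571,355)],300,140,5,.235);print('bar',Q.round(4).tolist(),Q.mean(0))
s=load('scene0');P=cloud(s)
rect(P,355,405,232,270,.175,.21)
rect(P,335,365,212,250,.165,.21)
rect(P,225,290,115,150,.21,.245)
rect(P,210,290,115,150,.15,.3)
"
```

```text
n 158 rectc [487.4 269.1] [98.3 17.2] 2.0 mean [0.4871 0.2685 0.1895] axis 1.8 zmed 0.1897
n 60 rectc [491.9 155.9] [42.3 13.8] 82.5 mean [0.4915 0.1556 0.1883] axis 82.8 zmed 0.1891
n 467 rectc [ 561.4 -272.5] [ 27.8 212.1] 83.7 mean [ 0.5543 -0.2726  0.2338] axis 174.5 zmed 0.2348
n 6037 rectc [514.  -32.5] [252.8 314.4] 88.4 mean [ 0.5125 -0.0315  0.0025] axis 178.0 zmed 0.0025
chamber [[0.6076, 0.3549], [0.6133, 0.1919], [0.3682, 0.1824], [0.3629, 0.3431]] [0.48798976 0.2680537 ] 
handle [[0.5368, 0.2792], [0.5363, 0.2613], [0.4384, 0.2577], [0.4383, 0.2745]] [0.48745001 0.26816436]
wing [[0.4929, 0.1783], [0.4906, 0.1357]] [0.49175389 0.15700654]
mat [[0.635, 0.0757], [0.6527, -0.1005], [0.3888, -0.1297], [0.3694, 0.0461]] [ 0.51148905 -0.02710776]
bar [[0.639, -0.2672], [0.6384, -0.2921], [0.4597, -0.2769], [0.4617, -0.2542]] [ 0.5497194  -0.27261761]
n 344 rectc [488.4 272.2] [100.7  17.9] 1.5 mean [0.4917 0.2746 0.1876] axis 1.7 zmed 0.1893
n 151 rectc [492.9 159.8] [45.8 14.7] 85.0 mean [0.4951 0.1638 0.1816] axis 87.1 zmed 0.1844
n 454 rectc [ 549.5 -271.2] [ 30.3 185.3] 85.2 mean [ 0.5574 -0.2678  0.2316] axis 174.5 zmed 0.2337
n 567 rectc [ 562.5 -270.8] [ 33.9 214. ] 82.2 mean [ 0.5706 -0.2689  0.2272] axis 174.7 zmed 0.2325
```

Emit:
carry_out:
  steps:
    - {"jaw": 1,"slide": [1,1,3],"twist": 0.17}
    - {"jaw": 1,"slide": [1,1,3],"twist": 0.17}
    - {"jaw": 1,"slide": [1,3,3],"twist": 0.17}
    - {"jaw": 1,"slide": [1,3,3],"twist": 0.17}
    - {"jaw": 1,"slide": [1,3,0],"twist": 0.17}
    - {"jaw": 1,"slide": [1,3,0],"twist": 0.17}
    - {"jaw": 1,"slide": [1,3,0],"twist": 0.17}
    - {"jaw": 1,"slide": [1,3,0],"twist": 0.17}
    - {"jaw": 1,"slide": [1,3,0],"twist": 0.17}
    - {"jaw": 1,"slide": [1,3,0],"twist": 0.17}
    - {"jaw": 1,"slide": [1,3,0],"twist": 0.17}
    - {"jaw": 1,"slide": [1,3,0],"twist": 0.17}

```text
t: 1.6
eef_pos: [0.3548, -0.2312, 0.3591]
orientation: [-2.844, -1.333, -0.0]
wrist_force: [1.0, -0.1, 0.1]
width: 0.998
```

```bash
cat >> h.py <<'E'
from scipy.spatial.transform import Rotation as R
def st():
    s=ctrl.sense();r=R.from_rotvec(s['orientation']).as_matrix()
    print('t',round(s['t'],2),'tcp',np.round(s['eef_pos'],4),'yaw',round(np.arctan2(r[1,0],r[0,0]),4),'zax',r[:,2].round(3),'F',np.round(s['wrist_force'],1),'M',np.round(s['moment'],2),'w',round(s['width'],3),'q',np.round(s['joint_pos'],2))
E
python3 -c "
from h import *
st()
s=load('top0');print('tip',corners(s,[(571,355),(607,357)],300,140,5,.247), 'post end',corners(s,[(579,75),(618,75),(598,37)],300,140,5,.236))
s=load('scene0');im=s['image'][:,:,::-1]
cv2.imwrite('pics/c3.png',np.vstack([cv2.resize(im[105:205,200:300],None,fx=6,fy=6,interpolation=2)]))
P=cloud(s)
Q=P[100:215,200:300].reshape(-1,3)
m=(Q[:,2]>.03)&(Q[:,2]<.2)&(abs(Q[:,1]+.28)<.06);q=Q[m];print(len(q),np.median(q,0),np.percentile(q,[10,90],axis=0))
"
```

```text
t 1.6 tcp [ 0.3548 -0.2312  0.3591] yaw 0.8764 zax [-0.  0. -1.] F [ 1.  -0.1  0.1] M [-0.01 -0.02 -0.03] w 0.998 q [-0.89 -0.36 -0.11  1.82  0.   -0.19]
tip [[ 0.46127245 -0.25183729]
 [ 0.45934712 -0.27439578]] post end [[ 0.63889301 -0.26698246]
 [ 0.63825064 -0.29190585]
 [ 0.66294619 -0.2802917 ]]
632 [ 0.52804025 -0.27435958  0.03760811] [[ 0.4773484  -0.30119174  0.03368176]
 [ 0.63181776 -0.24731211  0.16232474]]
```

View pics/c3.png

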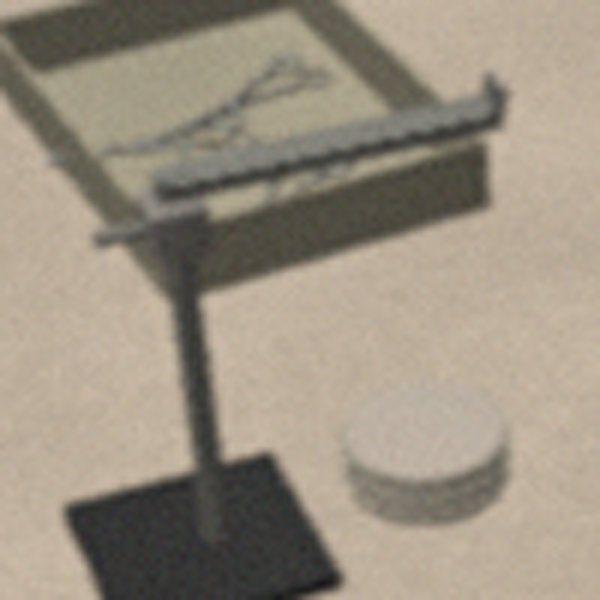

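Emit:
carry_out:
  steps:
    - {"jaw": 1,"slide": [1.14,3.22,0],"twist": 0.18}
    - {"jaw": 1,"slide": [1.14,3.22,0],"twist": 0.18}
    - {"jaw": 1,"slide": [1.14,3.22,0],"twist": 0.18}
    - {"jaw": 1,"slide": [1.14,3.22,0],"twist": 0.18}
    - {"jaw": 0.7,"slide": [1.14,3.22,0],"twist": 0.18}
    - {"jaw": 0.7,"slide": [1.14,3.22,0],"twist": 0.18}
    - {"jaw": 0.7,"slide": [1.14,3.22,0],"twist": 0.18}
    - {"jaw": 0.7,"slide": [1.14,3.22,0],"twist": 0.18}
    - {"jaw": 0.7,"slide": [1.14,3.22,0],"twist": 0.18}
    - {"jaw": 0.7,"slide": [1.14,3.22,0],"twist": 0.18}
    - {"jaw": 0.7,"slide": [1.14,3.22,0],"twist": 0.18}
    - {"jaw": 0.7,"slide": [1.14,3.22,0],"twist": 0.18}

```text
t: 3.1
eef_pos: [0.4916, 0.1553, 0.359]
orientation: [-0.164, -3.137, 0.0]
wrist_force: [0.6, -0.8, -0.0]
width: 0.699
```

```bash
python3 -c "
from h import *
st()"
```

```text
t 3.1 tcp [0.4916 0.1553 0.359 ] yaw 3.0371 zax [-0.001 -0.    -1.   ] F [ 0.6 -0.8 -0. ] M [-0.01 -0.02 -0.04] w 0.699 q [ 0.05 -0.09  0.13  1.78 -0.   -1.41]
```

Emit:
carry_out:
  steps:
    - {"jaw": 0.5,"slide": [0.05,0.05,-4],"twist": 0.026}
    - {"jaw": 0.5,"slide": [0,0,-4],"twist": 0}
    - {"jaw": 0.5,"slide": [0,0,-4],"twist": 0}
    - {"jaw": 0.5,"slide": [0,0,-3],"twist": 0}
    - {"jaw": 0.5,"slide": [0,0,-2],"twist": 0}
    - {"jaw": 0.5,"slide": [0,0,-1.5],"twist": 0}
    - {"jaw": 0.5,"slide": [0,0,0],"twist": 0}
    - {"jaw": 0,"slide": [0,0,0],"twist": 0}
    - {"jaw": 0,"slide": [0,0,0],"twist": 0}
    - {"jaw": 0,"slide": [0,0,0],"twist": 0}
    - {"jaw": 0,"slide": [0,0,0],"twist": 0}
    - {"jaw": 0,"slide": [0,0,0],"twist": 0}
  squeeze: 30

```text
t: 4.6
eef_pos: [0.492, 0.1546, 0.1756]
orientation: [0.133, 3.138, -0.0]
wrist_force: [-3.8, -1.5, 4.6]
width: 0.158
```

```bash
python3 -c "
from h import *
st()"
```

```text
t 4.6 tcp [0.492  0.1546 0.1756] yaw 3.0571 zax [ 0.001 -0.    -1.   ] F [-3.8 -1.5  4.6] M [-0.2   1.07  0.  ] w 0.158 q [ 0.05 -0.16 -0.28  1.45 -0.   -1.44]
```

Emit:
carry_out:
  steps:
    - {"jaw": 0,"slide": [0,0,0],"twist": -0.15}
    - {"jaw": 0,"slide": [0,0,0],"twist": -0.15}
    - {"jaw": 0,"slide": [0,0,0],"twist": -0.15}
    - {"jaw": 0,"slide": [0,0,0],"twist": -0.15}
    - {"jaw": 0,"slide": [0,0,0],"twist": -0.15}
    - {"jaw": 0,"slide": [0,0,0],"twist": -0.15}
    - {"jaw": 0,"slide": [0,0,0],"twist": -0.15}
    - {"jaw": 0,"slide": [0,0,0],"twist": -0.15}
    - {"jaw": 0,"slide": [0,0,0],"twist": -0.15}
    - {"jaw": 0,"slide": [0,0,0],"twist": -0.1}
    - {"jaw": 0,"slide": [0,0,0],"twist": 0}
    - {"jaw": 0,"slide": [0,0,0],"twist": 0}

```text
t: 6.1
eef_pos: [0.4878, 0.1588, 0.1756]
orientation: [-2.169, -2.258, -0.002]
wrist_force: [-27.1, 20.7, 18.6]
width: 0.154
```

```bash
python3 -c "
from h import *
st()"
```

```text
t 6.1 tcp [0.4878 0.1588 0.1756] yaw 1.6107 zax [-0.007  0.008 -1.   ] F [-27.1  20.7  18.6] M [4.15 5.53 0.08] w 0.154 q [ 0.05 -0.16 -0.28  1.46  0.01  0.01]
```

Emit:
carry_out:
  steps:
    - {"jaw": 0.5,"slide": [0,0,0],"twist": 0}
    - {"jaw": 0.5,"slide": [0,0,0],"twist": 0}
    - {"jaw": 0.5,"slide": [0,0,0],"twist": 0}
    - {"jaw": 0.5,"slide": [0,0,2],"twist": 0}
    - {"jaw": 0.5,"slide": [0,0,4],"twist": 0}
    - {"jaw": 0.5,"slide": [0,0,4],"twist": 0}

```text
t: 6.85
eef_pos: [0.492, 0.1545, 0.2769]
orientation: [2.181, 2.26, 0.001]
wrist_force: [1.1, -0.4, 0.1]
width: 0.503
```

```bash
python3 -c "
from h import *
st()
s=snap('scene','scene1.png')
P=cloud(s)
im=s['image'][:,:,::-1]
cv2.imwrite('pics/c4.png',cv2.resize(im[205:345,310:450],None,fx=4,fy=4,interpolation=2))
"
```

```text
t 6.85 tcp [0.492  0.1545 0.2769] yaw 1.6067 zax [ 0.001  0.    -1.   ] F [ 1.1 -0.4  0.1] M [ 0.01 -0.03  0.06] w 0.503 q [ 0.05 -0.14 -0.08  1.63  0.    0.01]
```

View pics/c4.png

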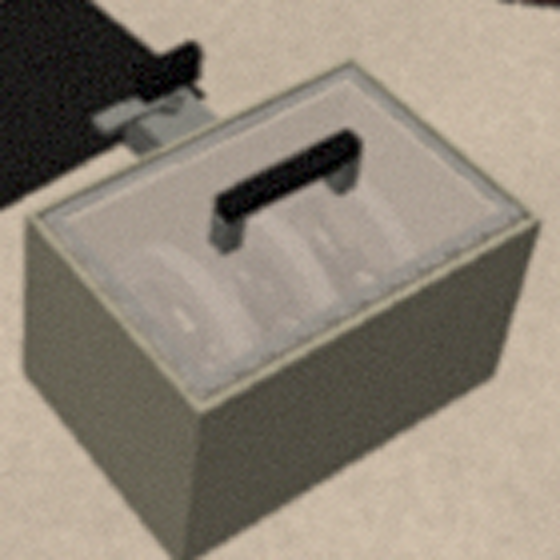

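Emit:
carry_out:
  steps:
    - {"jaw": 0.6,"slide": [-0.15,4,0],"twist": 0}
    - {"jaw": 0.6,"slide": [-0.15,4,0],"twist": 0}
    - {"jaw": 0.6,"slide": [-0.15,3.6,0],"twist": 0}
    - {"jaw": 0.6,"slide": [0,0,-4],"twist": 0}
    - {"jaw": 0.6,"slide": [0,0,-4],"twist": 0}
    - {"jaw": 0.6,"slide": [0,0,-2.3],"twist": 0}
    - {"jaw": 0.6,"slide": [0,0,0],"twist": 0}
    - {"jaw": 0,"slide": [0,0,0],"twist": 0}
    - {"jaw": 0,"slide": [0,0,0],"twist": 0}
    - {"jaw": 0,"slide": [0,0,0],"twist": 0}
    - {"jaw": 0,"slide": [0,0,0],"twist": 0}
    - {"jaw": 0,"slide": [0,0,0],"twist": 0}
  squeeze: 60

```text
t: 8.4
eef_pos: [0.4885, 0.2711, 0.1734]
orientation: [2.18, 2.26, 0.005]
wrist_force: [-0.1, 1.1, 7.2]
width: 0.178
```

```bash
python3 -c "
from h import *
st()
"
```

```text
t 8.4 tcp [0.4885 0.2711 0.1734] yaw 1.607 zax [ 0.003  0.001 -1.   ] F [-0.1  1.1  7.2] M [0.19 0.1  0.  ] w 0.178 q [ 0.27 -0.03 -0.16  1.44  0.    0.24]
```

Emit:
carry_out:
  steps:
    - {"jaw": 0,"slide": [0,0,1],"twist": 0}
    - {"jaw": 0,"slide": [0,0,2],"twist": 0}
    - {"jaw": 0,"slide": [0,0,3],"twist": 0}
    - {"jaw": 0,"slide": [0,0,4],"twist": 0}
    - {"jaw": 0,"slide": [0.3,-4,0],"twist": 0.01}
    - {"jaw": 0,"slide": [0.3,-4,0],"twist": 0.01}
    - {"jaw": 0,"slide": [0.3,-4,0],"twist": 0.01}
    - {"jaw": 0,"slide": [0.3,-4,0],"twist": 0.01}
    - {"jaw": 0,"slide": [0.3,-4,0],"twist": 0.01}
    - {"jaw": 0,"slide": [0.3,-4,0],"twist": 0.01}
    - {"jaw": 0,"slide": [0.5,-4,0],"twist": 0.01}
    - {"jaw": 0,"slide": [0,-1.8,0],"twist": 0}

```text
t: 9.9
eef_pos: [0.5106, -0.0292, 0.2724]
orientation: [2.102, 2.334, 0.0]
wrist_force: [-0.1, 0.7, -4.0]
width: 0.172
```

Emit:
carry_out:
  steps:
    - {"jaw": 0,"slide": [0,0,-4],"twist": 0}
    - {"jaw": 0,"slide": [0,0,-5],"twist": 0}
    - {"jaw": 0,"slide": [0,0,-5],"twist": 0}
    - {"jaw": 0,"slide": [0,0,-4],"twist": 0}
    - {"jaw": 0,"slide": [0,0,-3],"twist": 0}
    - {"jaw": 0,"slide": [0,0,-1.5],"twist": 0}
    - {"jaw": 0,"slide": [0,0,-0.7],"twist": 0}
    - {"jaw": 0,"slide": [0,0,0],"twist": 0}
    - {"jaw": 0,"slide": [0,0,0],"twist": 0}

```text
t: 11.02
eef_pos: [0.5113, -0.0276, 0.0406]
orientation: [2.099, 2.335, 0.001]
wrist_force: [-0.3, -0.1, -4.2]
width: 0.172
```

```bash
python3 -c "
from h import *
st()
"
```

```text
t 11.03 tcp [ 0.5113 -0.0276  0.0406] yaw 1.677 zax [ 0.002 -0.    -1.   ] F [-0.3 -0.1 -4.2] M [-0.03  0.05 -0.  ] w 0.172 q [-0.31 -0.1  -0.47  1.2   0.   -0.42]
```

Emit:
carry_out:
  steps:
    - {"jaw": 0,"slide": [0,0,-0.3],"twist": 0}
    - {"jaw": 0,"slide": [0,0,-0.2],"twist": 0}
    - {"jaw": 0,"slide": [0,0,0],"twist": 0}
    - {"jaw": 0.5,"slide": [0,0,0],"twist": 0}
    - {"jaw": 0.5,"slide": [0,0,0],"twist": 0}
    - {"jaw": 0.5,"slide": [0,0,0],"twist": 0}
    - {"jaw": 0.5,"slide": [0,0,0],"twist": 0}
    - {"jaw": 0.5,"slide": [0,0,1],"twist": 0}
    - {"jaw": 0.5,"slide": [0,0,4],"twist": 0}
    - {"jaw": 0.5,"slide": [0,0,5],"twist": 0}
    - {"jaw": 0.5,"slide": [0,0,6],"twist": 0}
    - {"jaw": 0.5,"slide": [0,0,6],"twist": 0}

```text
t: 12.52
eef_pos: [0.5102, -0.0272, 0.257]
orientation: [2.1, 2.336, 0.001]
wrist_force: [1.5, -0.1, -0.3]
width: 0.496
```

```bash
python3 -c "
from h import *
st()
s=snap('top','top1.png');P=cloud(s)
im=s['image'][:,:,::-1]
cv2.imwrite('pics/c5.png',cv2.resize(im[140:270,210:390],None,fx=4,fy=4,interpolation=2))
"
```

```text
t 12.53 tcp [ 0.5102 -0.0272  0.257 ] yaw 1.6771 zax [ 0.001 -0.    -1.   ] F [ 1.5 -0.1 -0.3] M [ 0.03 -0.04 -0.04] w 0.496 q [-0.31 -0.16 -0.13  1.6   0.   -0.42]
```

View pics/c5.png

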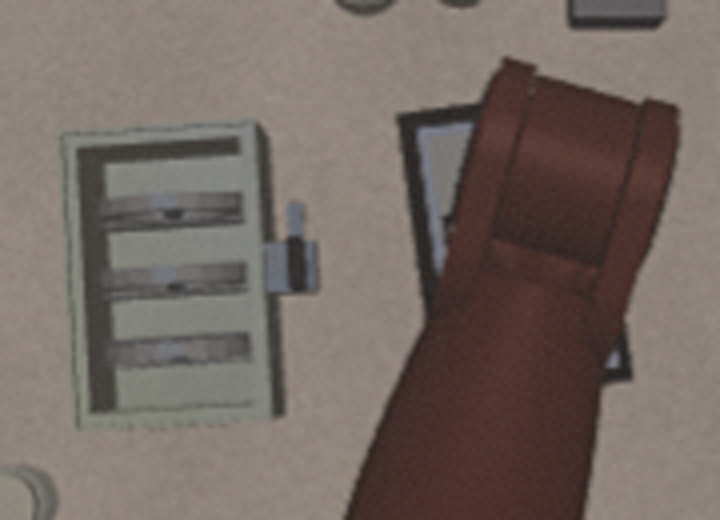

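```bash
python3 -c "
from h import *
s=load('top1');P=cloud(s)
# crop y centres 210,280,348 -> v ; x 100-250 -> u 235..273
for v0,v1 in ((186,199),(204,216),(221,234)):
    Q=P[v0:v1,234:273].reshape(-1,3);m=(Q[:,2]>.118)&(Q[:,2]<.141);q=Q[m];(c,w,a)=cv2.minAreaRect((q[:,:2]*1000).astype(np.float32));print(len(q),np.round(c,1),np.round(w,1),a,q.mean(0).round(4),q[:,2].max().round(4), np.percentile(q[:,0],[5,95]))
s=snap('scene','scene2.png');P=cloud(s)
C=np.array([.488,.271]);r=np.radians(2.2);e=np.array([np.cos(r),np.sin(r)]);n=np.array([-e[1],e[0]])
for P in (cloud(load('top1')),P):
  for k in(-62,0,62):
    Q=P.reshape(-1,3);Q=Q[~np.isnan(Q[:,0])];d=Q[:,:2]-C;x=d@e*1000;y=d@n*1000
    m=(abs(x-k)<20)&(abs(y)<30)&(Q[:,2]>.115)&(Q[:,2]<.142)
    print(k,m.sum(),'x',np.percentile(x[m],[5,50,95]).round(1),'y',np.percentile(y[m],[5,50,95]).round(1),'z',np.percentile(Q[m][:,2],[50,90]).round(4))
"
```

```text
126 [542.2 257.9] [117.7  40.2] 88.69064331054688 [0.5494 0.2632 0.1305] 0.1409 [0.54211354 0.55700943]
117 [487.7 260.9] [120.7  19.8] 86.60074615478516 [0.4879 0.2694 0.1292] 0.1408 [0.48071092 0.49564713]
105 [425.3 270. ] [13.9 92.2] 2.4944028854370117 [0.4255 0.2681 0.1301] 0.1406 [0.41928056 0.43202242]
-62 74 x [-68.7 -62.5 -56.4] y [-26.3  -2.5  26. ] z [0.1337 0.1394]
0 82 x [-6.7  0.1  6.7] y [-28.3  -1.6  27.9] z [0.1322 0.1374]
62 83 x [55.2 61.7 68.7] y [-27.3  -3.8  25.6] z [0.1314 0.1381]
-62 202 x [-69.3 -57.5 -54.6] y [-24.9   2.9  27.6] z [0.1316 0.1362]
0 209 x [-5.8  5.1  7.9] y [-25.9   3.7  27.1] z [0.1307 0.1358]
62 205 x [55.9 66.6 69.5] y [-25.5   3.3  27. ] z [0.1315 0.1356]
```

Emit:
carry_out:
  steps:
    - {"jaw": 0.5,"slide": [0.4,3,0],"twist": -0.164}
    - {"jaw": 0.5,"slide": [0.4,3,0],"twist": -0.164}
    - {"jaw": 0.5,"slide": [0.4,3,0],"twist": -0.164}
    - {"jaw": 0.4,"slide": [0.4,3,0],"twist": -0.164}
    - {"jaw": 0.4,"slide": [0.4,3,0],"twist": -0.164}
    - {"jaw": 0.4,"slide": [0.4,3,0],"twist": -0.164}
    - {"jaw": 0.4,"slide": [0.4,3,0],"twist": -0.164}
    - {"jaw": 0.4,"slide": [0.4,3,0],"twist": -0.164}
    - {"jaw": 0.4,"slide": [0.4,3,0],"twist": -0.164}
    - {"jaw": 0.4,"slide": [0.4,3,0],"twist": -0.163}
    - {"jaw": 0.4,"slide": [0,0,0],"twist": 0}
    - {"jaw": 0.4,"slide": [0,0,0],"twist": 0}

```text
t: 14.12
eef_pos: [0.5503, 0.2723, 0.2545]
orientation: [3.141, 0.063, -0.0]
wrist_force: [0.2, -0.7, -0.2]
width: 0.402
```

```bash
python3 -c "
from h import *
st()
"
```

```text
t 14.12 tcp [0.5503 0.2723 0.2545] yaw 0.0403 zax [-0. -0. -1.] F [ 0.2 -0.7 -0.2] M [-0.06 -0.06 -0.03] w 0.402 q [ 0.25  0.15  0.18  1.6  -0.    1.78]
```

Emit:
carry_out:
  steps:
    - {"jaw": 0.35,"slide": [0,0,-4],"twist": 0}
    - {"jaw": 0.35,"slide": [0,0,-4],"twist": 0}
    - {"jaw": 0.35,"slide": [0,0,-3],"twist": 0}
    - {"jaw": 0.35,"slide": [0,0,-1.6],"twist": 0}
    - {"jaw": 0.35,"slide": [0,0,0],"twist": 0}
    - {"jaw": 0,"slide": [0,0,0],"twist": 0}
    - {"jaw": 0,"slide": [0,0,0],"twist": 0}
    - {"jaw": 0,"slide": [0,0,0],"twist": 0}
    - {"jaw": 0,"slide": [0,0,0],"twist": 0}
  squeeze: 60

```text
t: 15.25
eef_pos: [0.5515, 0.2729, 0.1302]
orientation: [-3.141, -0.06, -0.005]
wrist_force: [-0.9, -0.2, 5.8]
width: 0.14
```

```bash
python3 -c "
from h import *
st()
"
```

```text
t 15.25 tcp [0.5515 0.2729 0.1302] yaw 0.0382 zax [ 0.003  0.001 -1.   ] F [-0.9 -0.2  5.8] M [-0.06  0.07  0.01] w 0.14 q [ 0.25  0.15 -0.05  1.37 -0.    1.78]
```

Emit:
carry_out:
  steps:
    - {"jaw": 0,"slide": [0,0,1.5],"twist": 0}
    - {"jaw": 0,"slide": [0,0,4],"twist": 0}
    - {"jaw": 0,"slide": [0,0,5],"twist": 0}
    - {"jaw": 0,"slide": [0,0,5],"twist": 0}
    - {"jaw": 0,"slide": [0,0,5],"twist": 0}
    - {"jaw": 0,"slide": [-1,-2,0],"twist": 0}
    - {"jaw": 0,"slide": [-1,-3.7,0],"twist": 0}
    - {"jaw": 0,"slide": [-1,-3.7,0],"twist": 0}
    - {"jaw": 0,"slide": [-1,-3.7,0],"twist": 0}
    - {"jaw": 0,"slide": [-1,-3.7,0],"twist": -0.02}
    - {"jaw": 0,"slide": [-1,-3.7,0],"twist": -0.02}
    - {"jaw": 0,"slide": [-1,-3.7,0],"twist": -0.02}

```text
t: 16.75
eef_pos: [0.4798, 0.0296, 0.3343]
orientation: [3.141, -0.035, 0.001]
wrist_force: [1.0, 0.5, -1.6]
width: 0.14
```

Emit:
carry_out:
  steps:
    - {"jaw": 0,"slide": [-1,-3.7,0],"twist": -0.02}
    - {"jaw": 0,"slide": [-1,-3.7,0],"twist": -0.02}
    - {"jaw": 0,"slide": [-1,-3.7,0],"twist": -0.02}
    - {"jaw": 0,"slide": [-1,-3.7,0],"twist": 0}
    - {"jaw": 0,"slide": [-1,-3.7,0],"twist": 0}
    - {"jaw": 0,"slide": [-1,-3.7,0],"twist": 0}
    - {"jaw": 0,"slide": [-0.6,-3.7,0],"twist": 0}
    - {"jaw": 0,"slide": [0,-2.7,0],"twist": 0}
    - {"jaw": 0,"slide": [0,0,0],"twist": 0}

```text
t: 17.88
eef_pos: [0.414, -0.2566, 0.3337]
orientation: [-3.139, 0.132, 0.0]
wrist_force: [0.0, 0.3, -2.6]
width: 0.146
```

```bash
python3 -c "
from h import *
st()
s=snap('scene','scene3.png');P=cloud(s)
im=s['image'][:,:,::-1]
cv2.imwrite('pics/c6.png',cv2.resize(im[30:230,190:350],None,fx=3,fy=3,interpolation=2))
"
```

```text
t 17.88 tcp [ 0.414  -0.2566  0.3337] yaw -0.0842 zax [-0.  0. -1.] F [ 0.   0.3 -2.6] M [ 0.07  0.   -0.02] w 0.146 q [-0.82 -0.19 -0.02  1.75 -0.    0.83]
```

View pics/c6.png

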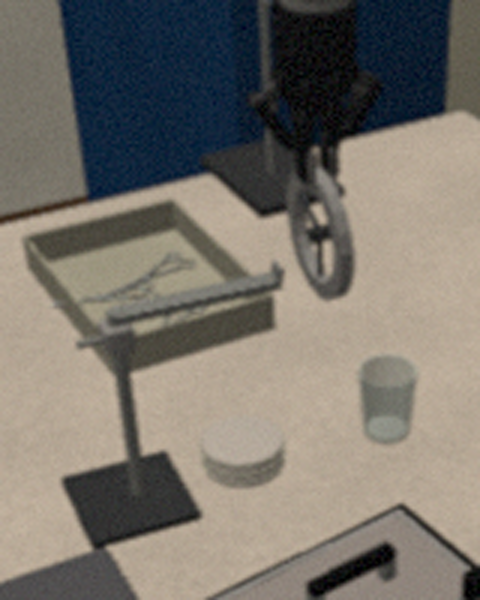

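Emit:
carry_out:
  steps:
    - {"jaw": 0,"slide": [0.1,-0.2,-2.5],"twist": 0}
    - {"jaw": 0,"slide": [0,0,-2.5],"twist": 0}
    - {"jaw": 0,"slide": [0,0,-1.6],"twist": 0}
    - {"jaw": 0,"slide": [0,0,0],"twist": 0}
    - {"jaw": 0,"slide": [0,0,0],"twist": 0}

```text
t: 18.55
eef_pos: [0.4157, -0.2573, 0.2685]
orientation: [3.138, -0.128, 0.002]
wrist_force: [0.0, 0.4, -0.7]
width: 0.142
```

```bash
python3 -c "
from h import *
st()
s=snap('scene','scene4.png');P=cloud(s)
Q=P.reshape(-1,3);m=(abs(Q[:,0]-.415)<.03)&(abs(Q[:,1]+.259)<.08)&(Q[:,2]>.12)&(Q[:,2]<.26);q=Q[m]
print(m.sum(),np.percentile(q,[0.5,2,50,98,99.5],axis=0).round(3))
m=(abs(Q[:,0]-.46)<.012)&(abs(Q[:,1]+.263)<.02)&(Q[:,2]>.2)&(Q[:,2]<.27);print('tip',np.percentile(Q[m],[1,50,99],axis=0).round(3))
im=s['image'][:,:,::-1]
cv2.imwrite('pics/c7.png',cv2.resize(im[60:160,230:330],None,fx=6,fy=6,interpolation=2))
"
```

```text
t 18.55 tcp [ 0.4157 -0.2573  0.2685] yaw -0.0816 zax [ 0.001 -0.001 -1.   ] F [ 0.   0.4 -0.7] M [ 0.05 -0.02 -0.03] w 0.142 q [-0.82 -0.23 -0.17  1.63  0.    0.83]
507 [[ 0.405 -0.319  0.145]
 [ 0.407 -0.316  0.151]
 [ 0.419 -0.25   0.204]
 [ 0.428 -0.189  0.257]
 [ 0.429 -0.188  0.259]]
tip [[ 0.455 -0.275  0.226]
 [ 0.462 -0.258  0.236]
 [ 0.472 -0.249  0.249]]
```

View pics/c7.png

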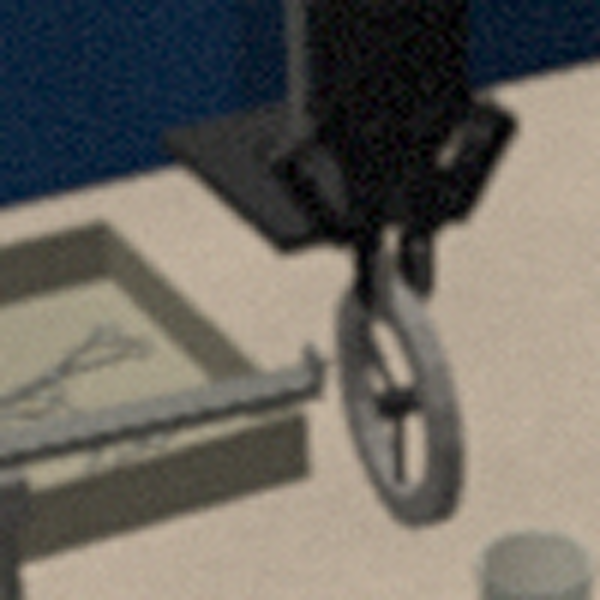

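Emit:
carry_out:
  steps:
    - {"jaw": 0,"slide": [1,-0.3,0],"twist": 0}
    - {"jaw": 0,"slide": [1.5,-0.14,0],"twist": 0}
    - {"jaw": 0,"slide": [1.5,-0.13,0],"twist": 0}
    - {"jaw": 0,"slide": [1.5,-0.14,0],"twist": 0}
    - {"jaw": 0,"slide": [1.5,-0.13,0],"twist": 0}
    - {"jaw": 0,"slide": [0,0,0],"twist": 0}

```text
t: 19.35
eef_pos: [0.4864, -0.2659, 0.2672]
orientation: [-3.139, 0.128, -0.0]
wrist_force: [0.0, 0.1, -1.5]
width: 0.144
```

```bash
python3 -c "
from h import *
st()"
```

```text
t 19.35 tcp [ 0.4864 -0.2659  0.2672] yaw -0.0814 zax [ 0.  0. -1.] F [ 0.   0.1 -1.5] M [-0.03  0.07  0.  ] w 0.144 q [-0.74 -0.03  0.01  1.61  0.    0.92]
```

Emit:
carry_out:
  steps:
    - {"jaw": 0,"slide": [2,-0.18,0],"twist": 0}
    - {"jaw": 0,"slide": [2,-0.18,0],"twist": 0}
    - {"jaw": 0,"slide": [2,-0.18,0],"twist": 0}
    - {"jaw": 0,"slide": [2,-0.18,0],"twist": 0}
    - {"jaw": 0,"slide": [1.9,-0.18,0],"twist": 0}
    - {"jaw": 0,"slide": [0,0,-0.7],"twist": 0}
    - {"jaw": 0,"slide": [0,0,-0.7],"twist": 0}
    - {"jaw": 0,"slide": [0,0,-0.3],"twist": 0}
    - {"jaw": 0,"slide": [0,0,0],"twist": 0}
    - {"jaw": 0,"slide": [0,0,0],"twist": 0}

```text
t: 20.6
eef_pos: [0.5843, -0.2748, 0.2505]
orientation: [3.139, -0.129, 0.001]
wrist_force: [0.1, 0.1, -1.4]
width: 0.143
```

```bash
python3 -c "
from h import *
st()"
```

```text
t 20.6 tcp [ 0.5843 -0.2748  0.2505] yaw -0.0821 zax [ 0. -0. -1.] F [ 0.1  0.1 -1.4] M [-0.03 -0.   -0.01] w 0.143 q [-0.64  0.25  0.28  1.6   0.    1.01]
```

Still carrying its weight; lower a little more, then release.

Emit:
carry_out:
  steps:
    - {"jaw": 0,"slide": [0,0,-0.1],"twist": 0}
    - {"jaw": 0,"slide": [0,0,-0.1],"twist": 0}
    - {"jaw": 0,"slide": [0,0,0],"twist": 0}
    - {"jaw": 0,"slide": [0,0,0],"twist": 0}

```text
t: 21.1
eef_pos: [0.5844, -0.2748, 0.2499]
orientation: [3.138, -0.129, 0.002]
wrist_force: [-3.6, 2.0, 7.9]
width: 0.141
```

```bash
python3 -c "
from h import *
st()"
```

```text
t 21.1 tcp [ 0.5844 -0.2748  0.2499] yaw -0.082 zax [ 0.001 -0.001 -1.   ] F [-3.6  2.   7.9] M [ 0.35  0.74 -0.02] w 0.141 q [-0.64  0.25  0.28  1.6  -0.    1.01]
```

Emit:
carry_out:
  steps:
    - {"jaw": 0.27,"slide": [0,0,0],"twist": 0}
    - {"jaw": 0.27,"slide": [0,0,0],"twist": 0}
    - {"jaw": 0.27,"slide": [0,0,0],"twist": 0}
    - {"jaw": 0.27,"slide": [0,0,1],"twist": 0}
    - {"jaw": 0.27,"slide": [0,0,3],"twist": 0}
    - {"jaw": 0.27,"slide": [0,0,4],"twist": 0}
    - {"jaw": 0.4,"slide": [-0.65,3.6,0],"twist": 0}
    - {"jaw": 0.4,"slide": [-0.65,3.6,0],"twist": 0}
    - {"jaw": 0.4,"slide": [-0.65,3.6,0],"twist": 0}
    - {"jaw": 0.4,"slide": [-0.65,3.6,0],"twist": 0}
    - {"jaw": 0.4,"slide": [-0.65,3.6,0],"twist": 0}
    - {"jaw": 0.4,"slide": [-0.65,3.6,0],"twist": 0}

```text
t: 22.6
eef_pos: [0.5452, -0.0576, 0.3292]
orientation: [3.139, -0.129, 0.002]
wrist_force: [-0.2, 0.4, -0.2]
width: 0.398
```

Emit:
carry_out:
  steps:
    - {"jaw": 0.4,"slide": [-0.65,3.6,0],"twist": 0.02}
    - {"jaw": 0.4,"slide": [-0.65,3.6,0],"twist": 0.02}
    - {"jaw": 0.4,"slide": [-0.65,3.6,0],"twist": 0.02}
    - {"jaw": 0.4,"slide": [-0.65,3.6,0],"twist": 0.02}
    - {"jaw": 0.4,"slide": [-0.65,3.6,0],"twist": 0.02}
    - {"jaw": 0.4,"slide": [-0.65,3.6,0],"twist": 0.02}
    - {"jaw": 0.4,"slide": [-0.65,3.6,0],"twist": 0}
    - {"jaw": 0.4,"slide": [-0.65,3.6,0],"twist": 0}
    - {"jaw": 0.4,"slide": [-0.55,3.6,0],"twist": 0}
    - {"jaw": 0.4,"slide": [0,0.6,0],"twist": 0}
    - {"jaw": 0.4,"slide": [0,0,0],"twist": 0}

```text
t: 23.98
eef_pos: [0.488, 0.2712, 0.3287]
orientation: [3.141, 0.061, 0.001]
wrist_force: [0.9, -0.7, 0.4]
width: 0.396
```

```bash
python3 -c "
from h import *
st()
s=snap('scene','scene5.png')
im=s['image'][:,:,::-1]
cv2.imwrite('pics/c8.png',cv2.resize(im[90:350,190:450],None,fx=2.2,fy=2.2,interpolation=2))
"
```

```text
t 23.98 tcp [0.488  0.2712 0.3287] yaw 0.0387 zax [ 0. -0. -1.] F [ 0.9 -0.7  0.4] M [-0.04 -0.06  0.02] w 0.396 q [ 0.27  0.02  0.17  1.72 -0.    1.81]
```

View pics/c8.png

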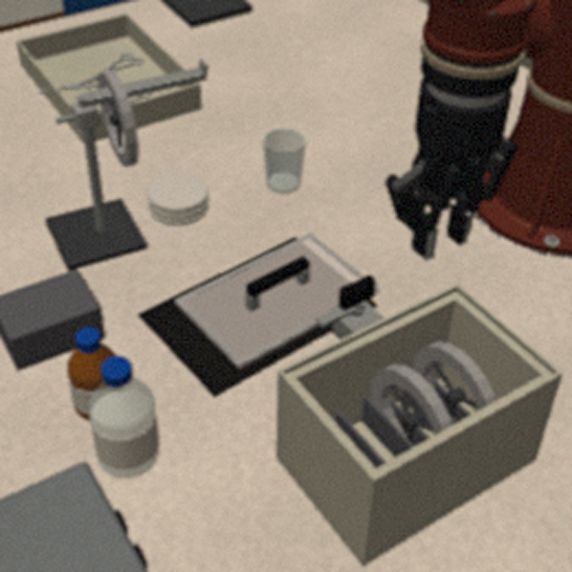

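Emit:
carry_out:
  steps:
    - {"jaw": 0.35,"slide": [0,0,-5],"twist": 0}
    - {"jaw": 0.35,"slide": [0,0,-5],"twist": 0}
    - {"jaw": 0.35,"slide": [0,0,-5],"twist": 0}
    - {"jaw": 0.35,"slide": [0,0,-3],"twist": 0}
    - {"jaw": 0.35,"slide": [0,0,-1.9],"twist": 0}
    - {"jaw": 0.35,"slide": [0,0,0],"twist": 0}
    - {"jaw": 0,"slide": [0,0,0],"twist": 0}
    - {"jaw": 0,"slide": [0,0,0],"twist": 0}
    - {"jaw": 0,"slide": [0,0,0],"twist": 0}
    - {"jaw": 0,"slide": [0,0,0],"twist": 0}
  squeeze: 60

```text
t: 25.28
eef_pos: [0.4891, 0.2716, 0.1312]
orientation: [-3.14, -0.06, -0.005]
wrist_force: [-0.1, -0.1, 6.2]
width: 0.139
```

```bash
python3 -c "
from h import *
st()"
```

```text
t 25.27 tcp [0.4891 0.2716 0.1312] yaw 0.0381 zax [ 0.003  0.001 -1.   ] F [-0.1 -0.1  6.2] M [-0.1  -0.04 -0.04] w 0.139 q [ 0.27 -0.02 -0.22  1.36 -0.    1.81]
```

Emit:
carry_out:
  steps:
    - {"jaw": 0,"slide": [0,0,1.5],"twist": 0}
    - {"jaw": 0,"slide": [0,0,4],"twist": 0}
    - {"jaw": 0,"slide": [0,0,5],"twist": 0}
    - {"jaw": 0,"slide": [0,0,5],"twist": 0}
    - {"jaw": 0,"slide": [0,0,5],"twist": 0}
    - {"jaw": 0,"slide": [-0.5,-2,0],"twist": 0}
    - {"jaw": 0,"slide": [-0.5,-3.7,0],"twist": 0}
    - {"jaw": 0,"slide": [-0.5,-3.7,0],"twist": 0}
    - {"jaw": 0,"slide": [-0.5,-3.7,0],"twist": 0}
    - {"jaw": 0,"slide": [-0.5,-3.7,0],"twist": -0.02}
    - {"jaw": 0,"slide": [-0.5,-3.7,0],"twist": -0.02}
    - {"jaw": 0,"slide": [-0.5,-3.7,0],"twist": -0.02}

```text
t: 26.78
eef_pos: [0.4525, 0.0282, 0.3353]
orientation: [3.141, -0.035, 0.001]
wrist_force: [0.1, 0.8, -1.2]
width: 0.145
```

Emit:
carry_out:
  steps:
    - {"jaw": 0,"slide": [-0.5,-3.7,0],"twist": -0.02}
    - {"jaw": 0,"slide": [-0.5,-3.7,0],"twist": -0.02}
    - {"jaw": 0,"slide": [-0.5,-3.7,0],"twist": -0.02}
    - {"jaw": 0,"slide": [-0.5,-3.7,0],"twist": 0}
    - {"jaw": 0,"slide": [-0.5,-3.7,0],"twist": 0}
    - {"jaw": 0,"slide": [-0.5,-3.7,0],"twist": 0}
    - {"jaw": 0,"slide": [-0.5,-3.7,0],"twist": 0}
    - {"jaw": 0,"slide": [-0.3,-2.8,0],"twist": 0}
    - {"jaw": 0,"slide": [0,0,-2.5],"twist": 0}
    - {"jaw": 0,"slide": [0,0,-2.5],"twist": 0}
    - {"jaw": 0,"slide": [0,0,-1.6],"twist": 0}
    - {"jaw": 0,"slide": [0,0,0],"twist": 0}

```text
t: 28.28
eef_pos: [0.4146, -0.2572, 0.2679]
orientation: [-3.138, 0.128, 0.001]
wrist_force: [-0.1, 1.4, -1.6]
width: 0.139
```

```bash
python3 -c "
from h import *
st()"
```

```text
t 28.27 tcp [ 0.4146 -0.2572  0.2679] yaw -0.0818 zax [-0.001  0.001 -1.   ] F [-0.1  1.4 -1.6] M [ 0.03  0.02 -0.  ] w 0.139 q [-0.82 -0.23 -0.17  1.63  0.    0.83]
```

Emit:
carry_out:
  steps:
    - {"jaw": 0,"slide": [1,-0.3,0],"twist": 0}
    - {"jaw": 0,"slide": [1.5,-0.13,0],"twist": 0}
    - {"jaw": 0,"slide": [1.5,-0.13,0],"twist": 0}
    - {"jaw": 0,"slide": [1.5,-0.13,0],"twist": 0}
    - {"jaw": 0,"slide": [1.5,-0.13,0],"twist": 0}
    - {"jaw": 0,"slide": [2,-0.18,0],"twist": 0}
    - {"jaw": 0,"slide": [2,-0.18,0],"twist": 0}
    - {"jaw": 0,"slide": [1.6,-0.15,0],"twist": 0}
    - {"jaw": 0,"slide": [0,0,-0.7],"twist": 0}
    - {"jaw": 0,"slide": [0,0,-0.7],"twist": 0}
    - {"jaw": 0,"slide": [0,0,-0.2],"twist": 0}
    - {"jaw": 0,"slide": [0,0,0],"twist": 0}

```text
t: 29.78
eef_pos: [0.5406, -0.271, 0.2523]
orientation: [-3.139, 0.129, 0.0]
wrist_force: [0.0, -0.5, -1.7]
width: 0.141
```

```bash
python3 -c "
from h import *
st()"
```

```text
t 29.77 tcp [ 0.5406 -0.271   0.2523] yaw -0.0823 zax [-0.  0. -1.] F [ 0.  -0.5 -1.7] M [-0.01 -0.05 -0.01] w 0.141 q [-0.68  0.12  0.14  1.59  0.    0.97]
```

Emit:
carry_out:
  steps:
    - {"jaw": 0,"slide": [0,0,-0.15],"twist": 0}
    - {"jaw": 0,"slide": [0,0,0],"twist": 0}
    - {"jaw": 0.27,"slide": [0,0,0],"twist": 0}
    - {"jaw": 0.27,"slide": [0,0,0],"twist": 0}
    - {"jaw": 0.27,"slide": [0,0,0],"twist": 0}
    - {"jaw": 0.27,"slide": [0,0,1],"twist": 0}
    - {"jaw": 0.27,"slide": [0,0,3],"twist": 0}
    - {"jaw": 0.27,"slide": [0,0,4],"twist": 0}
    - {"jaw": 0.4,"slide": [-0.8,3.6,0],"twist": 0}
    - {"jaw": 0.4,"slide": [-0.8,3.6,0],"twist": 0}
    - {"jaw": 0.4,"slide": [-0.8,3.6,0],"twist": 0}
    - {"jaw": 0.4,"slide": [-0.8,3.6,0],"twist": 0}

```text
t: 31.28
eef_pos: [0.5087, -0.126, 0.3317]
orientation: [3.139, -0.129, 0.002]
wrist_force: [-0.8, 0.2, -0.0]
width: 0.399
```

Emit:
carry_out:
  steps:
    - {"jaw": 0.4,"slide": [-0.8,3.6,0],"twist": 0.02}
    - {"jaw": 0.4,"slide": [-0.8,3.6,0],"twist": 0.02}
    - {"jaw": 0.4,"slide": [-0.8,3.6,0],"twist": 0.02}
    - {"jaw": 0.4,"slide": [-0.8,3.6,0],"twist": 0.02}
    - {"jaw": 0.4,"slide": [-0.8,3.6,0],"twist": 0.02}
    - {"jaw": 0.4,"slide": [-0.8,3.6,0],"twist": 0.02}
    - {"jaw": 0.4,"slide": [-0.8,3.6,0],"twist": 0}
    - {"jaw": 0.4,"slide": [-0.8,3.6,0],"twist": 0}
    - {"jaw": 0.4,"slide": [-0.8,3.6,0],"twist": 0}
    - {"jaw": 0.4,"slide": [-0.6,3.6,0],"twist": 0}
    - {"jaw": 0.4,"slide": [-0.5,3.4,0],"twist": 0}
    - {"jaw": 0.4,"slide": [0,0,0],"twist": 0}

```text
t: 32.78
eef_pos: [0.4254, 0.2686, 0.3315]
orientation: [-3.141, -0.064, -0.001]
wrist_force: [0.4, -0.1, -0.2]
width: 0.401
```

```bash
python3 -c "
from h import *
st()
s=snap('scene','scene6.png')
im=s['image'][:,:,::-1]
cv2.imwrite('pics/c9.png',cv2.resize(im[90:350,190:450],None,fx=2.2,fy=2.2,interpolation=2))
"
```

```text
t 32.77 tcp [0.4254 0.2686 0.3315] yaw 0.0409 zax [ 0.001  0.    -1.   ] F [ 0.4 -0.1 -0.2] M [0.01 0.02 0.01] w 0.401 q [ 0.3  -0.15  0.02  1.74  0.    1.83]
```

View pics/c9.png

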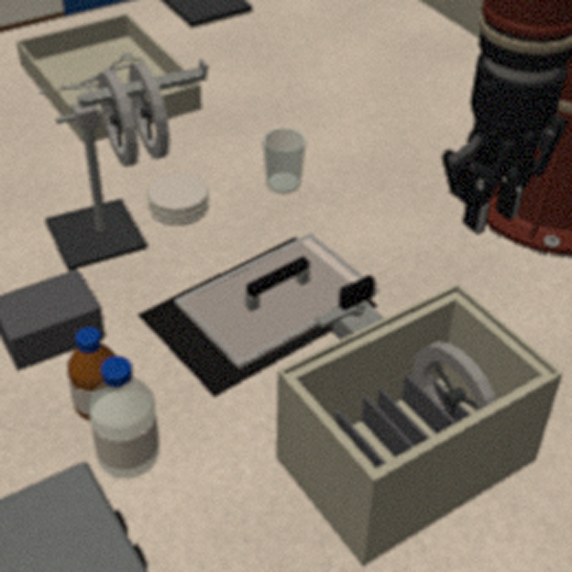

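Two wheels hang side by side; fetch the third.

Emit:
carry_out:
  steps:
    - {"jaw": 0.35,"slide": [0.05,0,-5],"twist": 0}
    - {"jaw": 0.35,"slide": [0,0,-5],"twist": 0}
    - {"jaw": 0.35,"slide": [0,0,-5],"twist": 0}
    - {"jaw": 0.35,"slide": [0,0,-3],"twist": 0}
    - {"jaw": 0.35,"slide": [0,0,-2.2],"twist": 0}
    - {"jaw": 0.35,"slide": [0,0,0],"twist": 0}
    - {"jaw": 0,"slide": [0,0,0],"twist": 0}
    - {"jaw": 0,"slide": [0,0,0],"twist": 0}
    - {"jaw": 0,"slide": [0,0,0],"twist": 0}
    - {"jaw": 0,"slide": [0,0,0],"twist": 0}
  squeeze: 60

```text
t: 34.08
eef_pos: [0.4273, 0.2671, 0.1303]
orientation: [-3.141, -0.06, -0.004]
wrist_force: [-0.7, -0.2, 6.4]
width: 0.143
```

```bash
python3 -c "
from h import *
st()"
```

```text
t 34.08 tcp [0.4273 0.2671 0.1303] yaw 0.038 zax [ 0.002  0.    -1.   ] F [-0.7 -0.2  6.4] M [-0.18  0.03  0.03] w 0.143 q [ 0.3  -0.19 -0.38  1.37 -0.    1.83]
```

Emit:
carry_out:
  steps:
    - {"jaw": 0,"slide": [0,0,1.5],"twist": 0}
    - {"jaw": 0,"slide": [0,0,4],"twist": 0}
    - {"jaw": 0,"slide": [0,0,5],"twist": 0}
    - {"jaw": 0,"slide": [0,0,5],"twist": 0}
    - {"jaw": 0,"slide": [0,0,5],"twist": 0}
    - {"jaw": 0,"slide": [0,-2,0],"twist": 0}
    - {"jaw": 0,"slide": [0,-3.7,0],"twist": 0}
    - {"jaw": 0,"slide": [0,-3.7,0],"twist": 0}
    - {"jaw": 0,"slide": [0,-3.7,0],"twist": 0}
    - {"jaw": 0,"slide": [0,-3.7,0],"twist": -0.02}
    - {"jaw": 0,"slide": [0,-3.7,0],"twist": -0.02}
    - {"jaw": 0,"slide": [0,-3.7,0],"twist": -0.02}

```text
t: 35.58
eef_pos: [0.4262, 0.0239, 0.3348]
orientation: [3.141, -0.035, 0.002]
wrist_force: [-0.4, 1.0, -0.3]
width: 0.141
```

Emit:
carry_out:
  steps:
    - {"jaw": 0,"slide": [-0.2,-3.7,0],"twist": -0.02}
    - {"jaw": 0,"slide": [-0.2,-3.7,0],"twist": -0.02}
    - {"jaw": 0,"slide": [-0.2,-3.7,0],"twist": -0.02}
    - {"jaw": 0,"slide": [-0.2,-3.7,0],"twist": 0}
    - {"jaw": 0,"slide": [-0.2,-3.7,0],"twist": 0}
    - {"jaw": 0,"slide": [-0.2,-3.7,0],"twist": 0}
    - {"jaw": 0,"slide": [-0.1,-3.7,0],"twist": 0}
    - {"jaw": 0,"slide": [0,-2.6,0],"twist": 0}
    - {"jaw": 0,"slide": [0,0,-2.5],"twist": 0}
    - {"jaw": 0,"slide": [0,0,-2.5],"twist": 0}
    - {"jaw": 0,"slide": [0,0,-1.6],"twist": 0}
    - {"jaw": 0,"slide": [0,0,0],"twist": 0}

```text
t: 37.08
eef_pos: [0.4131, -0.2595, 0.2674]
orientation: [-3.138, 0.128, 0.001]
wrist_force: [0.1, 0.3, -1.0]
width: 0.145
```

```bash
python3 -c "
from h import *
st()"
```

```text
t 37.08 tcp [ 0.4131 -0.2595  0.2674] yaw -0.0818 zax [-0.001  0.001 -1.   ] F [ 0.1  0.3 -1. ] M [ 0.    0.05 -0.03] w 0.145 q [-0.83 -0.23 -0.17  1.63  0.    0.82]
```

Emit:
carry_out:
  steps:
    - {"jaw": 0,"slide": [1,-0.09,0],"twist": 0}
    - {"jaw": 0,"slide": [1.5,-0.13,0],"twist": 0}
    - {"jaw": 0,"slide": [1.5,-0.13,0],"twist": 0}
    - {"jaw": 0,"slide": [1.5,-0.13,0],"twist": 0}
    - {"jaw": 0,"slide": [1.5,-0.13,0],"twist": 0}
    - {"jaw": 0,"slide": [1.3,-0.11,0],"twist": 0}
    - {"jaw": 0,"slide": [0,0,-0.7],"twist": 0}
    - {"jaw": 0,"slide": [0,0,-0.7],"twist": 0}
    - {"jaw": 0,"slide": [0,0,-0.2],"twist": 0}
    - {"jaw": 0,"slide": [0,0,0],"twist": 0}

```text
t: 38.33
eef_pos: [0.4961, -0.2672, 0.2517]
orientation: [-3.139, 0.129, 0.0]
wrist_force: [-0.6, -0.1, -0.5]
width: 0.14
```

```bash
python3 -c "
from h import *
st()"
```

```text
t 38.33 tcp [ 0.4961 -0.2672  0.2517] yaw -0.0823 zax [-0.  0. -1.] F [-0.6 -0.1 -0.5] M [-0.01 -0.01 -0.01] w 0.14 q [-0.73 -0.    0.01  1.58  0.    0.93]
```

Emit:
carry_out:
  steps:
    - {"jaw": 0,"slide": [0,0,-0.15],"twist": 0}
    - {"jaw": 0,"slide": [0,0,0],"twist": 0}
    - {"jaw": 0.27,"slide": [0,0,0],"twist": 0}
    - {"jaw": 0.27,"slide": [0,0,0],"twist": 0}
    - {"jaw": 0.27,"slide": [0,0,0],"twist": 0}
    - {"jaw": 0.27,"slide": [0,0,1],"twist": 0}
    - {"jaw": 0.27,"slide": [0,0,3],"twist": 0}
    - {"jaw": 0.27,"slide": [0,0,4],"twist": 0}
    - {"jaw": 0.6,"slide": [-0.6,3.8,0],"twist": 0.15}
    - {"jaw": 0.6,"slide": [-0.6,3.8,0],"twist": 0.15}
    - {"jaw": 0.6,"slide": [-0.6,3.8,0],"twist": 0.15}
    - {"jaw": 0.6,"slide": [-0.6,3.8,0],"twist": 0.15}

```text
t: 39.83
eef_pos: [0.4722, -0.1141, 0.3312]
orientation: [3.034, 0.812, 0.001]
wrist_force: [0.8, -1.1, 0.7]
width: 0.604
```

Emit:
carry_out:
  steps:
    - {"jaw": 0.6,"slide": [-0.6,3.8,0],"twist": 0.15}
    - {"jaw": 0.6,"slide": [-0.6,3.8,0],"twist": 0.15}
    - {"jaw": 0.6,"slide": [-0.6,3.8,0],"twist": 0.15}
    - {"jaw": 0.6,"slide": [-0.6,3.8,0],"twist": 0.15}
    - {"jaw": 0.6,"slide": [-0.6,3.8,0],"twist": 0.15}
    - {"jaw": 0.6,"slide": [-0.6,3.8,0],"twist": 0.15}
    - {"jaw": 0.6,"slide": [-0.6,3.8,0],"twist": 0.15}
    - {"jaw": 0.6,"slide": [0,3.8,0],"twist": 0.1}
    - {"jaw": 0.6,"slide": [0,0,0],"twist": 0}

```text
t: 40.95
eef_pos: [0.4301, 0.1906, 0.3311]
orientation: [2.106, 2.331, 0.001]
wrist_force: [-0.5, 0.0, 0.8]
width: 0.602
```

```bash
python3 -c "
from h import *
st()
s=snap('top','top2.png');P=cloud(s)
a=s['image'][:,:,::-1];b=snap('scene','scene7.png')['image'][:,:,::-1]
cv2.imwrite('pics/c10.png',np.vstack([cv2.resize(a[130:270,230:440],(750,500),interpolation=2)]))
rect(P,310,375,155,245,.036,.07)
Pb=cloud(load('scene7'))
rect(Pb,280,360,180,240,.036,.07)
"
```

```text
t 40.95 tcp [0.4301 0.1906 0.3311] yaw 1.6721 zax [ 0.001  0.    -1.   ] F [-0.5  0.   0.8] M [-0.06  0.01  0.  ] w 0.602 q [ 0.14 -0.25 -0.07  1.75  0.    0.04]
n 130 rectc [477.7 -32.4] [99.5 15.8] 6.1 mean [ 0.478  -0.0321  0.0508] axis 5.9 zmed 0.0507
n 218 rectc [ 489.8 -130.3] [ 99.8 223.9] 6.3 mean [ 0.4809 -0.0293  0.0485] axis 42.2 zmed 0.0505
```

View pics/c10.png

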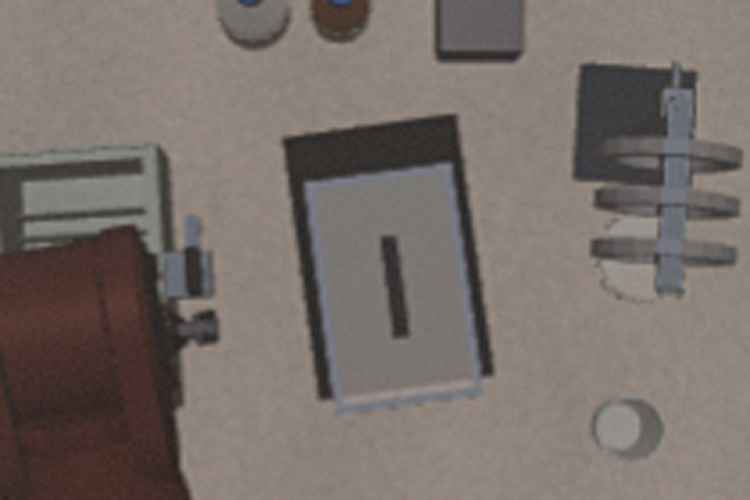

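Emit:
carry_out:
  steps:
    - {"jaw": 0.6,"slide": [0.8,-3.7,0],"twist": 0}
    - {"jaw": 0.6,"slide": [0.8,-3.7,0],"twist": 0}
    - {"jaw": 0.6,"slide": [0.8,-3.7,0],"twist": 0}
    - {"jaw": 0.6,"slide": [0.8,-3.7,0],"twist": 0}
    - {"jaw": 0.6,"slide": [0.8,-3.7,-4],"twist": 0}
    - {"jaw": 0.6,"slide": [0.9,-3.7,-4],"twist": 0}
    - {"jaw": 0.6,"slide": [0,0,-5],"twist": 0}
    - {"jaw": 0.6,"slide": [0,0,-5],"twist": 0}
    - {"jaw": 0.6,"slide": [0,0,-5],"twist": 0}
    - {"jaw": 0.6,"slide": [0,0,-3],"twist": 0}
    - {"jaw": 0.6,"slide": [0,0,0],"twist": 0}
    - {"jaw": 0.6,"slide": [0,0,0],"twist": 0}

```text
t: 42.55
eef_pos: [0.4802, -0.0341, 0.0721]
orientation: [2.111, 2.324, 0.001]
wrist_force: [0.1, 0.4, 0.4]
width: 0.599
```

```bash
python3 -c "
from h import *
st()"
```

```text
t 42.55 tcp [ 0.4802 -0.0341  0.0721] yaw 1.6667 zax [ 0.002 -0.001 -1.   ] F [0.1 0.4 0.4] M [0.05 0.01 0.01] w 0.599 q [-0.34 -0.23 -0.53  1.27 -0.   -0.44]
```

Emit:
carry_out:
  steps:
    - {"jaw": 0.6,"slide": [-0.1,0.25,-2],"twist": 0.01}
    - {"jaw": 0.6,"slide": [0,0,-1.6],"twist": 0}
    - {"jaw": 0.6,"slide": [0,0,0],"twist": 0}
    - {"jaw": 0,"slide": [0,0,0],"twist": 0}
    - {"jaw": 0,"slide": [0,0,0],"twist": 0}
    - {"jaw": 0,"slide": [0,0,0],"twist": 0}
    - {"jaw": 0,"slide": [0,0,0],"twist": 0}
    - {"jaw": 0,"slide": [0,0,0],"twist": 0}
    - {"jaw": 0,"slide": [0,0,0],"twist": 0}
  squeeze: 60

```text
t: 43.68
eef_pos: [0.4792, -0.0308, 0.0354]
orientation: [2.098, 2.336, 0.001]
wrist_force: [-1.7, 1.2, 5.9]
width: 0.172
```

```bash
python3 -c "
from h import *
st()"
```

```text
t 43.67 tcp [ 0.4792 -0.0308  0.0354] yaw 1.6781 zax [ 0.002 -0.    -1.   ] F [-1.7  1.2  5.9] M [ 0.31  0.21 -0.  ] w 0.172 q [-0.34 -0.2  -0.57  1.2   0.   -0.45]
```

Emit:
carry_out:
  steps:
    - {"jaw": 0,"slide": [0,0,2],"twist": 0}
    - {"jaw": 0,"slide": [0,0,5],"twist": 0}
    - {"jaw": 0,"slide": [0,0,6],"twist": 0}
    - {"jaw": 0,"slide": [0,0,6],"twist": 0}
    - {"jaw": 0,"slide": [0,0,5],"twist": 0}
    - {"jaw": 0,"slide": [0.1,4,0],"twist": -0.01}
    - {"jaw": 0,"slide": [0.1,4,0],"twist": -0.01}
    - {"jaw": 0,"slide": [0.1,4,0],"twist": -0.01}
    - {"jaw": 0,"slide": [0.1,4,0],"twist": -0.01}
    - {"jaw": 0,"slide": [0.1,4,0],"twist": -0.01}
    - {"jaw": 0,"slide": [0.2,4,0],"twist": -0.01}
    - {"jaw": 0,"slide": [0.2,4,0],"twist": -0.01}

```text
t: 45.18
eef_pos: [0.4871, 0.2505, 0.2738]
orientation: [-2.18, -2.262, 0.001]
wrist_force: [0.3, -0.9, -5.1]
width: 0.174
```

Emit:
carry_out:
  steps:
    - {"jaw": 0,"slide": [0,2.2,0],"twist": 0}
    - {"jaw": 0,"slide": [0,0,-3],"twist": 0}
    - {"jaw": 0,"slide": [0,0,-3],"twist": 0}
    - {"jaw": 0,"slide": [0,0,0],"twist": 0}
    - {"jaw": 0,"slide": [0,0,0],"twist": 0}

```text
t: 45.8
eef_pos: [0.4877, 0.2712, 0.2154]
orientation: [2.18, 2.262, 0.001]
wrist_force: [0.4, 0.5, -4.1]
width: 0.174
```

```bash
python3 -c "
from h import *
st()
s=snap('scene','scene8.png');P=cloud(s)
rect(P,340,420,200,270,.212,.245)
im=s['image'][:,:,::-1]
cv2.imwrite('pics/c11.png',cv2.resize(im[190:330,305:455],None,fx=5,fy=4,interpolation=2))
"
```

```text
t 45.8 tcp [0.4877 0.2712 0.2154] yaw 1.6078 zax [ 0.001  0.    -1.   ] F [ 0.4  0.5 -4.1] M [-0.   -0.02  0.08] w 0.174 q [ 0.27 -0.03 -0.08  1.52  0.    0.24]
n 333 rectc [489.6 272.6] [41.1 93.9] 77.3 mean [0.5064 0.276  0.2292] axis 177.5 zmed 0.231
```

View pics/c11.png

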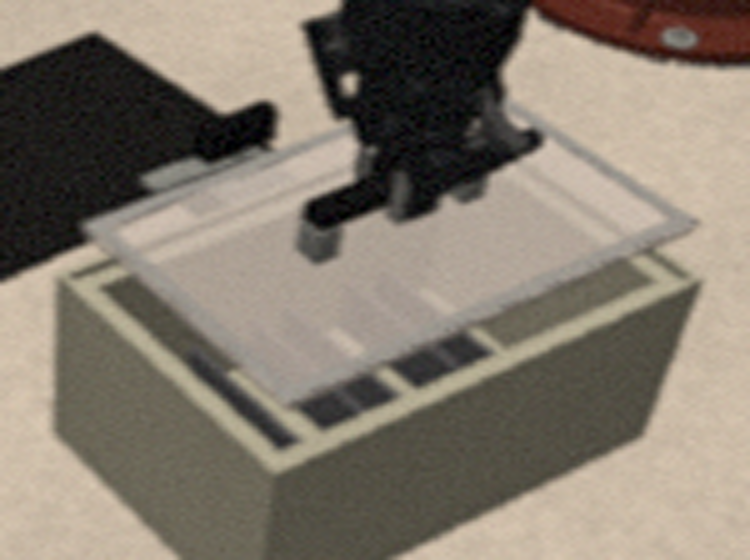

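```bash
python3 -c "
from h import *
s=load('scene8')
def q(x,y,h): return onz(s,305+(x+.5)/5-.5,190+(y+.5)/4-.5,h)[:2]
for n,L,B,Rr,hs in(('panel',(83,225),(290,403),(700,226),(.190,)),('chamber',(60,279),(277,470),(704,284),(.150,))):
  for h in hs:
    l,b,r=q(*L,h),q(*B,h),q(*Rr,h);print(n,h,'ctr',((l+r)/2).round(4),'LB',np.linalg.norm(l-b).round(4),'BR',np.linalg.norm(b-r).round(4),'yawBR',np.degrees(np.arctan2(*(b-r)[::-1])).round(1),'l,b,r',l.round(3),b.round(3),r.round(3))
"
```

```text
panel 0.19 ctr [0.4855 0.2707] LB 0.1498 BR 0.2345 yawBR 1.7 l,b,r [0.606 0.199] [0.599 0.349] [0.365 0.342]
chamber 0.15 ctr [0.4895 0.2758] LB 0.1596 BR 0.2465 yawBR 1.1 l,b,r [0.617 0.198] [0.608 0.358] [0.362 0.353]
```

Emit:
carry_out:
  steps:
    - {"jaw": 0,"slide": [0.1,0.15,-1.5],"twist": 0}
    - {"jaw": 0,"slide": [0,0,-1.5],"twist": 0}
    - {"jaw": 0,"slide": [0,0,-0.5],"twist": 0}
    - {"jaw": 0,"slide": [0,0,-0.4],"twist": 0}
    - {"jaw": 0,"slide": [0,0,0],"twist": 0}
    - {"jaw": 0,"slide": [0,0,0],"twist": 0}

```text
t: 46.6
eef_pos: [0.4887, 0.2728, 0.1758]
orientation: [2.18, 2.262, 0.001]
wrist_force: [0.6, -0.6, -4.1]
width: 0.175
```

```bash
python3 -c "
from h import *
st()
"
```

```text
t 46.6 tcp [0.4887 0.2728 0.1758] yaw 1.608 zax [ 0.001  0.    -1.   ] F [ 0.6 -0.6 -4.1] M [ 0.   -0.04 -0.01] w 0.175 q [ 0.28 -0.02 -0.15  1.45  0.    0.24]
```

Emit:
carry_out:
  steps:
    - {"jaw": 0,"slide": [0,0,-0.25],"twist": 0}
    - {"jaw": 0,"slide": [0,0,0],"twist": 0}
    - {"jaw": 0,"slide": [0,0,0],"twist": 0}

```text
t: 46.98
eef_pos: [0.4888, 0.2728, 0.1734]
orientation: [2.179, 2.262, 0.002]
wrist_force: [-0.6, 0.2, 2.7]
width: 0.174
```

```bash
python3 -c "
from h import *
st()
"
```

```text
t 46.98 tcp [0.4888 0.2728 0.1734] yaw 1.608 zax [ 0.001  0.    -1.   ] F [-0.6  0.2  2.7] M [-0.03  0.1  -0.02] w 0.174 q [ 0.28 -0.02 -0.15  1.44  0.    0.24]
```

Emit:
carry_out:
  steps:
    - {"jaw": 0.5,"slide": [0,0,0],"twist": 0}
    - {"jaw": 0.5,"slide": [0,0,0],"twist": 0}
    - {"jaw": 0.5,"slide": [0,0,0],"twist": 0}
    - {"jaw": 0.5,"slide": [0,0,2],"twist": 0}
    - {"jaw": 0.5,"slide": [0,0,4],"twist": 0}
    - {"jaw": 0.5,"slide": [0,0,4],"twist": 0}
    - {"jaw": 0.5,"slide": [0.1,-4,0],"twist": 0}
    - {"jaw": 0.5,"slide": [0.1,-4,0],"twist": 0}
    - {"jaw": 0.5,"slide": [0.1,-3.3,0],"twist": 0}
    - {"jaw": 0.5,"slide": [0,0,-4],"twist": 0}
    - {"jaw": 0.5,"slide": [0,0,0],"twist": 0}
    - {"jaw": 0.5,"slide": [0,0,0],"twist": 0}

```text
t: 48.48
eef_pos: [0.4918, 0.1601, 0.2348]
orientation: [2.179, 2.262, 0.002]
wrist_force: [-0.0, 0.4, 0.6]
width: 0.5
```

```bash
python3 -c "
from h import *
st()
s=snap('scene','scene9.png');P=cloud(s)
rect(P,355,405,232,270,.175,.21)
"
```

```text
t 48.48 tcp [0.4918 0.1601 0.2348] yaw 1.6085 zax [ 0.001  0.    -1.   ] F [-0.   0.4  0.6] M [-0.   -0.03 -0.02] w 0.5 q [ 0.06 -0.15 -0.16  1.56  0.    0.02]
n 350 rectc [488.2 273.2] [99.6 18.2] 2.3 mean [0.4917 0.2759 0.1875] axis 1.5 zmed 0.1893
```

Emit:
carry_out:
  steps:
    - {"jaw": 0.5,"slide": [0,0,-3.5],"twist": 0}
    - {"jaw": 0.5,"slide": [0,0,-2.4],"twist": 0}
    - {"jaw": 0.5,"slide": [0,0,0],"twist": 0}
    - {"jaw": 0,"slide": [0,0,0],"twist": 0}
    - {"jaw": 0,"slide": [0,0,0],"twist": 0}
    - {"jaw": 0,"slide": [0,0,0],"twist": 0}
    - {"jaw": 0,"slide": [0,0,0],"twist": 0}
  squeeze: 30

```text
t: 49.4
eef_pos: [0.4924, 0.1596, 0.1759]
orientation: [2.178, 2.261, 0.003]
wrist_force: [-1.6, -2.4, 6.6]
width: 0.157
```

Emit:
carry_out:
  steps:
    - {"jaw": 0,"slide": [0,0,0],"twist": 0.15}
    - {"jaw": 0,"slide": [0,0,0],"twist": 0.15}
    - {"jaw": 0,"slide": [0,0,0],"twist": 0.15}
    - {"jaw": 0,"slide": [0,0,0],"twist": 0.15}
    - {"jaw": 0,"slide": [0,0,0],"twist": 0.15}
    - {"jaw": 0,"slide": [0,0,0],"twist": 0.15}
    - {"jaw": 0,"slide": [0,0,0],"twist": 0.15}
    - {"jaw": 0,"slide": [0,0,0],"twist": 0.15}
    - {"jaw": 0,"slide": [0,0,0],"twist": 0.15}
    - {"jaw": 0,"slide": [0,0,0],"twist": 0.15}
    - {"jaw": 0,"slide": [0,0,0],"twist": 0}

```text
t: 50.78
eef_pos: [0.4922, 0.1597, 0.1759]
orientation: [0.049, 3.139, -0.0]
wrist_force: [-2.2, -0.9, 7.1]
width: 0.156
```

```bash
python3 -c "
from h import *
st()
"
```

```text
t 50.77 tcp [0.4922 0.1597 0.1759] yaw 3.1101 zax [ 0.002 -0.    -1.   ] F [-2.2 -0.9  7.1] M [-0.26  0.58  0.09] w 0.156 q [ 0.06 -0.16 -0.27  1.45 -0.   -1.48]
```

Emit:
carry_out:
  steps:
    - {"jaw": 0.5,"slide": [0,0,0],"twist": 0}
    - {"jaw": 0.5,"slide": [0,0,0],"twist": 0}
    - {"jaw": 0.5,"slide": [0,0,0],"twist": 0}
    - {"jaw": 0.5,"slide": [0,0,2],"twist": 0}
    - {"jaw": 0.5,"slide": [0,0,4],"twist": 0}
    - {"jaw": 0.5,"slide": [0,0,4],"twist": 0}
    - {"jaw": 0.5,"slide": [0,0,4],"twist": 0}
    - {"jaw": 0.5,"slide": [-1,-4,2],"twist": 0}
    - {"jaw": 0.5,"slide": [-1,-4,0],"twist": 0}
    - {"jaw": 0.5,"slide": [-1,-4,0],"twist": 0}
    - {"jaw": 0.5,"slide": [0,0,0],"twist": 0}
    - {"jaw": 0.5,"slide": [0,0,0],"twist": 0}

```text
t: 52.28
eef_pos: [0.4616, 0.0399, 0.3349]
orientation: [0.054, 3.14, 0.0]
wrist_force: [0.2, 0.9, 0.6]
width: 0.501
```

```bash
python3 -c "
from h import *
st()
s=snap('scene','scene10.png');P=cloud(s)
rect(P,355,405,232,270,.175,.21)
rect(P,335,365,212,250,.165,.21)
im=s['image'][:,:,::-1]
cv2.imwrite('pics/c12.png',cv2.resize(im[90:350,190:450],None,fx=2.2,fy=2.2,interpolation=2))
P=cloud(snap('top','top3.png'))
rect(P,243,258,188,228,.178,.21)
rect(P,275,293,198,216,.17,.21)
"
```

```text
t 52.27 tcp [0.4616 0.0399 0.3349] yaw 3.1075 zax [ 0.001  0.    -1.   ] F [0.2 0.9 0.6] M [-0.01 -0.01 -0.02] w 0.501 q [-0.2  -0.26 -0.08  1.76  0.   -1.73]
n 349 rectc [488.1 273.5] [100.6  18.5] 1.9 mean [0.492  0.2759 0.1875] axis 1.6 zmed 0.1895
n 159 rectc [492.5 161.6] [44.9 14.6] 88.3 mean [0.4952 0.1643 0.1815] axis 92.4 zmed 0.1839
n 164 rectc [487.1 270.7] [98.  17.3] 1.4 mean [0.487  0.2698 0.1889] axis 2.4 zmed 0.1891
n 54 rectc [492.  155.4] [41.2 10.4] 88.4 mean [0.4919 0.1556 0.1883] axis 88.1 zmed 0.1886
```

View pics/c12.png

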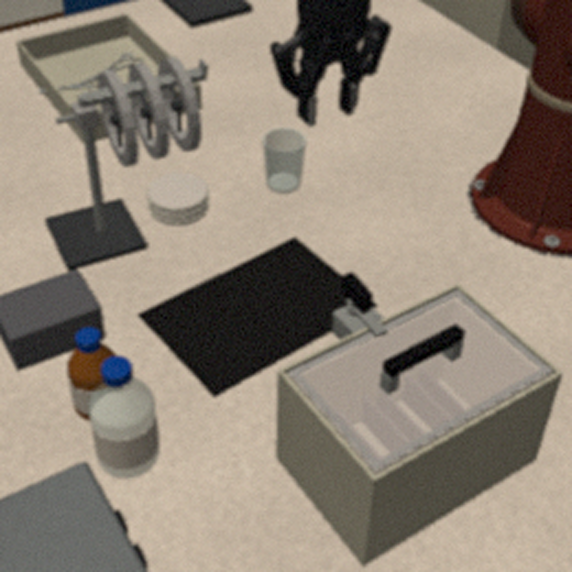

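All three wheels hang, the panel is seated in the lip, the tongue lies over it (wing about 88°, so the latch reads about 0.07 rad), and the arm is clear.

```bash
python3 -c "
from station import ctrl
print(ctrl.finish_job())"
```

```text
the job is handed in; nothing more can be done
None
```

The job is done and handed in at about 52 s on the robot's clock. No verdict was reported, so the results below rest on my own checks.

**What I did:** I turned the latch open and laid the panel on the mat. I then hung all three wheels side by side on the bar at about +45, 0 and −45 mm. While I was working, the panel got knocked about 3 cm along the mat. I found its new position, picked it up, seated it on the chamber and turned the latch closed.

**Last checks:**
- **Wheels:** all three hang side by side over the bar in the last picture.
- **Panel:** flat inside the chamber lip. The handle is within about 2 mm of where it started in both cameras and within about 1° of square.
- **Latch:** about 0.07 rad from closed by the gripper's angle; both cameras agree within a few degrees. The tongue lies over the panel.
- **Bystanders:** the objects on the bench look undisturbed in the pictures; I did not measure them.
- **Arm:** clear of everything, with no meaningful wrist force.

**What disagreed:**
- The two cameras differ by about 3–4 mm in y, up to 6 mm on the latch, so I relied on where the gripper made contact.
- Before lowering the panel, a check of its corners suggested it was off by about 4–5 mm. I shifted it 1–2 mm and it went in with no side force.
- On the first latch turn I gripped about 4 mm off its axis. This put about 39 N on the wrist (27 N and 21 N sideways, 19 N vertical). I corrected the position for closing.

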